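# Start a new lash pack

### The job

Start a new pack: before any cassette goes into the white pack tray, turn the piece counter's reset knob back (counter-clockwise) all the way to its zero stop. Take the short cassettes that were left in the tray out and put them in the blue tub, then press every 60 mm cassette on the grey mat fully home in a pocket of its own, so that its case is flush with the tray, and leave the 48 mm and 72 mm look-alikes on the mat and everything else on the table where they are.

Things in the scene. Friction and masses are not known exactly. Their poses are not given: they have to be found in the camera images.
- reset_knob (a joint): reset knob of the piece counter, rad: 0 = against its zero stop (red pointer on the red mark); grows as the knob is turned clockwise seen from above (up to 4.8), so it is reset counter-clockwise. Light friction, stays where it is left
- knob_grip (a point): point on the knob's vertical axis, 71 mm above the table, in the middle of the knob's grip bar; its x axis runs along the bar towards the red pointer end. Black bar 44 mm long, 12 mm thick, 27 mm tall (58 to 84 mm above the table), on a round skirt 48 mm across and 7 mm tall
- counter: fixed grey piece counter on the table, 125 x 110 x 50 mm, origin at the centre of its underside, knob in the middle of its top on a white dial; the red zero mark lies on the dial on the counter's +x side
- tray: white pack box insert, fixed, 85 (x) x 215 (y) x 18 mm, origin at the centre of its underside. Four pockets in a row along its y, 50 mm apart, each 63 (x) x 27 (y) mm and 14 mm deep (floor 4 mm above the underside)
- tub: round open blue reject tub, fixed, 156 mm across, 48 mm tall, 4 mm wall, origin at the centre of its underside
- tub_in (a point): centre of the tub's inner floor
- tray_hole0 (a point): centre of pocket 0's mouth, level with the tray's top; axes as the tray's
- tray_hole1 (a point): centre of pocket 1's mouth, level with the tray's top; axes as the tray's
- tray_hole2 (a point): centre of pocket 2's mouth, level with the tray's top; axes as the tray's
- tray_hole3 (a point): centre of pocket 3's mouth, level with the tray's top; axes as the tray's
- good0: white cassette with two rows of black windows, 60 mm long (its x), 24 mm wide, 14 mm tall, 35 g, with a grey grip tab in the middle of its top, 30 mm (x) x 10 mm (y) x 16 mm tall (30 mm overall); origin at the centre of its underside; the right size; lies on the grey mat; may be absent (None)
- good1: white cassette with two rows of black windows, 60 mm long (its x), 24 mm wide, 14 mm tall, 35 g, with a grey grip tab in the middle of its top, 30 mm (x) x 10 mm (y) x 16 mm tall (30 mm overall); origin at the centre of its underside; the right size; lies on the grey mat; may be absent (None)
- good2: white cassette with two rows of black windows, 60 mm long (its x), 24 mm wide, 14 mm tall, 35 g, with a grey grip tab in the middle of its top, 30 mm (x) x 10 mm (y) x 16 mm tall (30 mm overall); origin at the centre of its underside; the right size; lies on the grey mat; may be absent (None)
- short0: white cassette with two rows of black windows, 48 mm long (its x), 24 mm wide, 14 mm tall, 35 g, with a grey grip tab in the middle of its top, 30 mm (x) x 10 mm (y) x 16 mm tall (30 mm overall); origin at the centre of its underside; short one left over in a pocket of the tray; may be absent (None)
- short1: white cassette with two rows of black windows, 48 mm long (its x), 24 mm wide, 14 mm tall, 35 g, with a grey grip tab in the middle of its top, 30 mm (x) x 10 mm (y) x 16 mm tall (30 mm overall); origin at the centre of its underside; short one left over in a pocket of the tray; may be absent (None)
- short2: white cassette with two rows of black windows, 48 mm long (its x), 24 mm wide, 14 mm tall, 35 g, with a grey grip tab in the middle of its top, 30 mm (x) x 10 mm (y) x 16 mm tall (30 mm overall); origin at the centre of its underside; short one left over in a pocket of the tray; may be absent (None)
- long0: white cassette with two rows of black windows, 72 mm long (its x), 24 mm wide, 14 mm tall, 35 g, with a grey grip tab in the middle of its top, 30 mm (x) x 10 mm (y) x 16 mm tall (30 mm overall); origin at the centre of its underside; wrong size, lies on the grey mat and stays there
- long1: white cassette with two rows of black windows, 72 mm long (its x), 24 mm wide, 14 mm tall, 35 g, with a grey grip tab in the middle of its top, 30 mm (x) x 10 mm (y) x 16 mm tall (30 mm overall); origin at the centre of its underside; wrong size, lies on the grey mat and stays there
- short3: white cassette with two rows of black windows, 48 mm long (its x), 24 mm wide, 14 mm tall, 35 g, with a grey grip tab in the middle of its top, 30 mm (x) x 10 mm (y) x 16 mm tall (30 mm overall); origin at the centre of its underside; wrong size, lies on the grey mat and stays there
- short4: white cassette with two rows of black windows, 48 mm long (its x), 24 mm wide, 14 mm tall, 35 g, with a grey grip tab in the middle of its top, 30 mm (x) x 10 mm (y) x 16 mm tall (30 mm overall); origin at the centre of its underside; wrong size, lies on the grey mat and stays there
- glue_jar: small jar, 42 mm across, 55 mm tall, bystander
- carton_small: flat white carton 70 x 110 x 30 mm, bystander
- tweezers: steel tweezers, 115 mm long, 8 mm tall, bystander
- tape_roll: tan disc of tape, 64 mm across, 20 mm tall, bystander
There are look-alikes about, which are no part of the job. What is shaped like the good0 but red is not meant. Leave any yellow look-alike of the good1 alone.

How it is judged (in metres and radians):
On the way, in this order (a step that is already met when the one before it is completed fails the run):
1. the counter's knob is back at its zero stop (value of joint reset_knob below 0.07 rad), for 0.2 s.
2. every 60 mm cassette is pressed home in a pocket (z of good0 in the frame of tray between 0.002 and 0.0065 m and angle between the x axis of each of good0, good1, good2 and the x axis of tray, either way round below 0.12 rad and angle between each of good0, good1, good2's own z axis and vertical below 0.08 rad and (horizontal distance between good0 and tray_hole0 below 0.0045 m or horizontal distance between good0 and tray_hole1 below 0.0045 m or horizontal distance between good0 and tray_hole2 below 0.0045 m or horizontal distance between good0 and tray_hole3 below 0.0045 m) and z of good1 in the frame of tray between 0.002 and 0.0065 m and (horizontal distance between good1 and tray_hole0 below 0.0045 m or horizontal distance between good1 and tray_hole1 below 0.0045 m or horizontal distance between good1 and tray_hole2 below 0.0045 m or horizontal distance between good1 and tray_hole3 below 0.0045 m) and z of good2 in the frame of tray between 0.002 and 0.0065 m and (horizontal distance between good2 and tray_hole0 below 0.0045 m or horizontal distance between good2 and tray_hole1 below 0.0045 m or horizontal distance between good2 and tray_hole2 below 0.0045 m or horizontal distance between good2 and tray_hole3 below 0.0045 m)), for 0.2 s.
At the end, for the whole second after the job is handed in: Knob within 0.07 rad of its zero stop; each 60 mm cassette level in a pocket, within 4.5 mm of its centre, its underside within 2.5 mm of the pocket floor; each short cassette left in the tray now in the blue tub; the other cassettes and loose things within 60 mm of where they were; all at rest (all of step 2 and value of joint reset_knob below 0.07 rad and horizontal distance between each of short0, short1, short2 and tub_in below 0.062 m and height (world z) of each of short0, short1, short2 below 0.06 m and distance of each of long0, long1, short3, short4, glue_jar, carton_small, tweezers, tape_roll from where it was at the start of the episode below 0.06 m and linear speed of each of good0, good1, good2, short0, short1, short2 below 0.02 m/s); the robot touches nothing.
It fails at once if a cassette goes into a pocket before the counter is zeroed (value of joint reset_knob above 0.15 rad and ((z of good0 in the frame of tray between 0.002 and 0.0065 m and angle between the x axis of good0 and the x axis of tray, either way round below 0.12 rad and angle between good0's own z axis and vertical below 0.08 rad and (horizontal distance between good0 and tray_hole0 below 0.0045 m or horizontal distance between good0 and tray_hole1 below 0.0045 m or horizontal distance between good0 and tray_hole2 below 0.0045 m or horizontal distance between good0 and tray_hole3 below 0.0045 m)) or (z of good1 in the frame of tray between 0.002 and 0.0065 m and angle between the x axis of good1 and the x axis of tray, either way round below 0.12 rad and angle between good1's own z axis and vertical below 0.08 rad and (horizontal distance between good1 and tray_hole0 below 0.0045 m or horizontal distance between good1 and tray_hole1 below 0.0045 m or horizontal distance between good1 and tray_hole2 below 0.0045 m or horizontal distance between good1 and tray_hole3 below 0.0045 m)) or (z of good2 in the frame of tray between 0.002 and 0.0065 m and angle between the x axis of good2 and the x axis of tray, either way round below 0.12 rad and angle between good2's own z axis and vertical below 0.08 rad and (horizontal distance between good2 and tray_hole0 below 0.0045 m or horizontal distance between good2 and tray_hole1 below 0.0045 m or horizontal distance between good2 and tray_hole2 below 0.0045 m or horizontal distance between good2 and tray_hole3 below 0.0045 m)))).
It fails at once if a look-alike on the mat or a bystander is carried off or knocked away (more than 60 mm) (distance of any of long0, long1, short3, short4, glue_jar, carton_small, tweezers, tape_roll from where it was at the start of the episode above 0.06 m).
Of good0, good1, good2 only 2 to 3 are there at a start; the rules pass over those that are not, and their reading is None.
Of short0, short1, short2 only 1 to 2 are there at a start; the rules pass over those that are not, and their reading is None.
At some moment in a run one of good0, good1, good2 may be knocked a few centimetres aside while the robot is not near it.
It also fails if it takes over 210 s, if anything falls off the work surface, if the arm or the gripper's body presses on something with over 40 N, if the wrist force passes 120 N, or if a joint passes its speed limit or range.

### The arm

A 7-joint arm with a two-finger parallel gripper is mounted at the origin on the work surface. World frame = base frame: x ahead of the robot, y to its left, z up, the work surface at z = 0. Lengths are in mm, angles in rad, forces in N, time in s.
With the tool pointing down it reaches from about 425 to 825 mm from the base axis. Payload 3.6 kg.
Tool frame: the origin (TCP) lies midway between the tips of the shut fingers; the grasp point (between the pads) lies 19 mm behind it; y points along the fingers, z is the direction in which the jaws open and shut, and the axes are right-handed (so a half turn about y gives the same grasp; the last joint's range is limited). The gripper opens to 93 mm and grips with 3 to 60 N. Pads are 15 mm wide; open, the fingers measure 128 mm over their backs; the gripper's body (75 mm by 188 mm) begins 65 mm behind the grasp point.
Start: joints at [-1.135, 0.615, -0.013, 1.423, 0.008, 1.103, -0.04], TCP at [290.158, 581.608, 189.24] pointing down, gripper open.
Joint ranges: [-3.12, 3.12], [-0.3, 2.06], [-1.34, 1.32], [0.26, 2.42], [-1.36, 4.5], [0.01, 1.98], [-2.84, 2.84]. Speed limits (rad/s): [2.79, 2.79, 3.14, 3.14, 3.14, 3.14, 3.14].

### API

Orientations are given as a unit quaternion [x, y, z, w].
In Python, from bench import monitor, eyes, job gives the robot as it stands.
- The arm moves only by the shell command python3 -m jog 'ROWS'. ROWS is JSON, a list of rows, each a list of 3 entries, a list of its own where there are three numbers: the opening, from 0 (shut) to 1 (fully open), then the shift along the tool's x, y, z in units of 50 mm (1.0 is 50 mm), then the turn, a rotation vector about the tool's x, y, z in units of 5 degrees (1.0 is 5 degrees). A call has 1 to 12 rows; each row is the pose to reach, as a shift and turn from the pose commanded when the call began, along the tool's axes at that moment; what a row does not reach only later rows make up. A row lasts 1/10 s, in which the tool goes at most 50 mm and 8.59 degrees, less where a joint would pass 70% of its speed; a pose out of reach is approached as far as the arm can. A call with a gripper value outside its range is refused whole. The fingers move at their own pace and stop on an object; the grip force is fixed at half the most. Time passes only in rows, so rows that repeat a pose let the fingers close. It gives the time, the measured TCP pose, the force and the opening at its end, in the units of the state.
- monitor.sense(): the state, without advancing time (a new reading comes with each control period).
- eyes.get_image(name): name is "scene" or "top" or "wrist"; returns the picture (420x560x3 uint8, red, green, blue); there is no depth.
- eyes.camera_info(name): a dict with "fx", "fy", "cx", "cy" (pixels), "rvec" (rotation vector, rad) and "tvec" (3), from world to camera coordinates, as OpenCV has them; the wrist camera has in their place "T_tool_cam" (4x4, takes a point from camera to tool coordinates, whose origin is the TCP and whose axes are the tool frame's). Camera axes: x right, y down, z forward; pixel columns grow to the right and rows downward; lengths in mm; the calibration is good to about 2 mm. A picture is of the moment at which its call begins: read the wrist's pose just before it. camera_info takes no time and is no camera call.
- job.close_job(): hands the job in, once; it reports no verdict.
Trained networks look in the newest picture that a camera, given by its name, has taken for a name from the list of things; names that differ only in an ending like _2 or _b are one class to them, and where a whole thing is asked for, a point or a joint stands for the part that bears it (a point fixed in the world has none). Each returns a list of dicts, best first, with "p" (0 to 1); they miss things now and then, are a little off and sometimes report something else, mostly with a low value. They report only what shows in the picture. A call takes as long as a camera call. They do not tell look-alikes from the thing itself.
- eyes.outline_of(camera, name): "region" (420x560 bool, what is visible of it) and "location" ([column, row] in pixels, amid what is visible of it).
The state is a dict: "time": time; "joint_pos": joint angles; "dq": joint speeds; "effort": joint torques, N m; "tcp_pos": TCP position; "orientation": TCP orientation; "contact_force": force on the tool from outside, world axes, zero at the start; "ft_torque": the same for the moment, N m; "finger_gap": finger opening in mm.
Only numpy, scipy, OpenCV 4.12 (cv2) and the standard library are available. Lean on these libraries where they do the work, as an engineer would, in place of code of your own. Each camera call takes 0.05 s, during which the arm holds its last target.

## Working session

There is one attempt and no reset: what is moved stays moved. The work goes in short steps, Python scripts to look and compute and a shell command to move; the robot and the scene stay as the last step left them, time stands still between calls to the robot, and variables do not carry over. Pictures are saved under pics/ and viewed, and the job is handed in when it is done.

```bash
mkdir -p pics; ls
python3 - <<'E'
from bench import monitor, eyes, job
import cv2
s=monitor.sense(); print({k:s[k] for k in ('time','tcp_pos','orientation','finger_gap','contact_force')})
for n in ("scene","top","wrist"):
    im=eyes.get_image(n); cv2.imwrite(f"pics/a_{n}.png",im[:,:,::-1]); print(n,eyes.camera_info(n))
E
```

```text
pics
{'time': 0.0, 'tcp_pos': array([289.78674666, 580.87380157, 188.09498949]), 'orientation': array([ 0.68913479, -0.16232812,  0.16194551, -0.68739833]), 'finger_gap': 93.06925254479893, 'contact_force': array([-0.04400508, -0.33776378, -0.04944777])}
scene {'fx': 382.2751111587126, 'fy': 382.2751111587126, 'cx': 282.3666440947262, 'cy': 203.71020511428054, 'rvec': array([ 2.36671972,  0.54653271, -0.22097875]), 'tvec': array([-526.91499267, -100.71566528, 1054.72490832])}
top {'fx': 385.7621695386852, 'fy': 385.7621695386852, 'cx': 278.0038185247196, 'cy': 209.33381606770092, 'rvec': array([ 2.10096758, -2.14546727,  0.20581596]), 'tvec': array([ 44.87601585, 566.63066009, 837.01826209])}
wrist {'fx': 294.212242996747, 'fy': 294.212242996747, 'cx': 284.75995338555805, 'cy': 214.14912245404668, 'T_tool_cam': array([[ 1.21250894e-03,  9.56758362e-01,  2.90881360e-01,
        -8.24327085e+01],
       [ 1.73754105e-04, -2.90881771e-01,  9.56758990e-01,
        -1.95764422e+02],
       [ 9.99999250e-01, -1.10953700e-03, -5.18937443e-04,
         2.82793697e-01],
       [ 0.00000000e+00,  0.00000000e+00,  0.00000000e+00,
         1.00000000e+00]])}
```

View pics/a_scene.png

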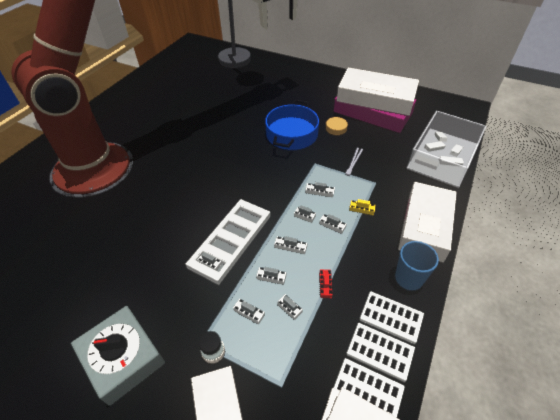

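View pics/a_top.png

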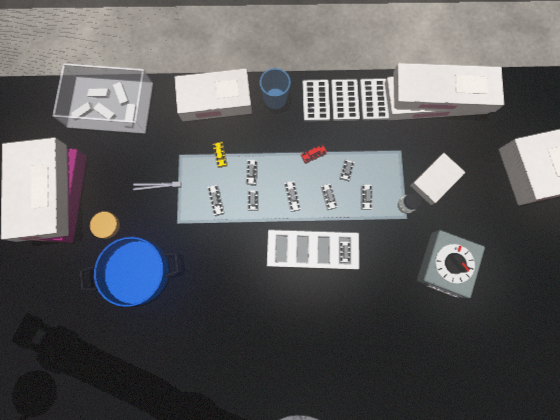

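View pics/a_wrist.png

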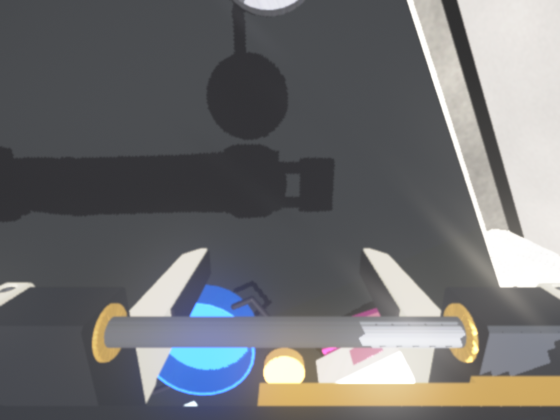

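The top view shows:
- **Mat:** seven white cassettes plus a red and a yellow look-alike.
- **Tray:** at about (313,250), with one short cassette in its right pocket (345,250).
- **Counter:** at (455,263), with the red pointer at lower right of the dial and the mark near the top (459,248).
- **Tub:** at (130,271).

Next I'll calibrate and measure.

```bash
cat > h.py <<'E'
import numpy as np, cv2
from scipy.spatial.transform import Rotation as R
from bench import monitor, eyes, job
def cam(name,s=None):
    c=eyes.camera_info(name); K=np.array([[c['fx'],0,c['cx']],[0,c['fy'],c['cy']],[0,0,1]])
    if name!='wrist':
        Rm=cv2.Rodrigues(np.array(c['rvec'],float))[0]; return K,Rm,np.array(c['tvec'],float)
    T=np.eye(4);T[:3,:3]=R.from_quat(s['orientation']).as_matrix();T[:3,3]=s['tcp_pos']
    W=T@np.array(c['T_tool_cam']); W=np.linalg.inv(W); return K,W[:3,:3],W[:3,3]
def proj(C,P):
    K,Rm,t=C; q=(np.atleast_2d(P)@Rm.T+t)@K.T; return q[:,:2]/q[:,2:]
def back(C,uv,z):
    K,Rm,t=C; uv=np.atleast_2d(np.array(uv,float)); d=np.c_[uv,np.ones(len(uv))]@np.linalg.inv(K).T@Rm
    o=-Rm.T@t; return o+d*((z-o[2])/d[:,2])[:,None]
def shot(name,save=None):
    s=monitor.sense(); im=eyes.get_image(name); C=cam(name,s)
    if save: cv2.imwrite(f'pics/{save}.png',im[:,:,::-1])
    return im,C,s
def delta(s,target,yaw=None):
    """tool-frame shift in row units from measured pose; target tcp"""
    M=R.from_quat(s['orientation']).as_matrix(); return M.T@(np.array(target)-s['tcp_pos'])/50
def rectify(im,C,x0,x1,y0,y1,z,sc=2):
    """ortho picture: up=+x, left=+y"""
    W=int((y1-y0)*sc);H=int((x1-x0)*sc)
    uu,vv=np.meshgrid(np.arange(W),np.arange(H))
    P=np.c_[(x1-vv.ravel()/sc),(y1-uu.ravel()/sc),np.full(uu.size,z)]
    m=proj(C,P).astype(np.float32).reshape(H,W,2)
    return cv2.remap(im,m[...,0],m[...,1],cv2.INTER_CUBIC)
E
python3 - <<'E'
from h import *
im,C,s=shot('top')
M=R.from_quat(s['orientation']).as_matrix(); print(M.round(3))
print('cam origin',-C[1].T@C[2])
for n,uv,z in [('tub',(130,271),48),('trayL',(268,231),18),('trayR',(358,268),18),('counter',(459,262),71),('matTL',(180,155),0),('matBR',(402,218),0)]:
    print(n,back(C,uv,z)[0].round(0))
r=rectify(im,C,480,700,-230,320,14,1.45)
cv2.imwrite('pics/b.png',r[:,:,::-1]); print(r.shape)
for n in ['good0','short0','long0']:
    d=eyes.outline_of('top',n)
    print(n,[(round(x['p'],2),np.round(x['location']).tolist(),int(x['region'].sum()),back(C,x['location'],14)[0].round(0)[:2].tolist()) for x in d])
E
```

```text
[[ 0.895 -0.001  0.446]
 [-0.446 -0.002  0.895]
 [ 0.    -1.    -0.002]]
cam origin [399.36841864  37.80025402 928.84860974]
tub [434. 370.  48.]
trayL [522.  58.  18.]
trayR [ 431. -151.   18.]
counter [ 437. -364.   71.]
matTL [722. 277.   0.]
matBR [ 550. -270.    0.]
(319, 797, 3)
good0 [(0.78, [218.0, 154.0], 225, [719.0, 180.0]), (0.77, [254.0, 174.0], 236, [666.0, 89.0]), (0.67, [314.0, 152.0], 271, [719.0, -61.0]), (0.62, [329.0, 196.0], 275, [605.0, -91.0]), (0.52, [363.0, 197.0], 277, [602.0, -175.0]), (0.41, [215.0, 199.0], 314, [604.0, 186.0])]
short0 [(0.56, [347.0, 170.0], 196, [671.0, -140.0]), (0.51, [346.0, 250.0], 193, [474.0, -127.0]), (0.5, [252.0, 201.0], 188, [597.0, 95.0])]
long0 [(0.68, [214.0, 199.0], 337, [604.0, 186.0]), (0.6, [288.0, 194.0], 250, [614.0, 7.0]), (0.29, [347.0, 171.0], 185, [668.0, -140.0])]
```

View pics/b.png

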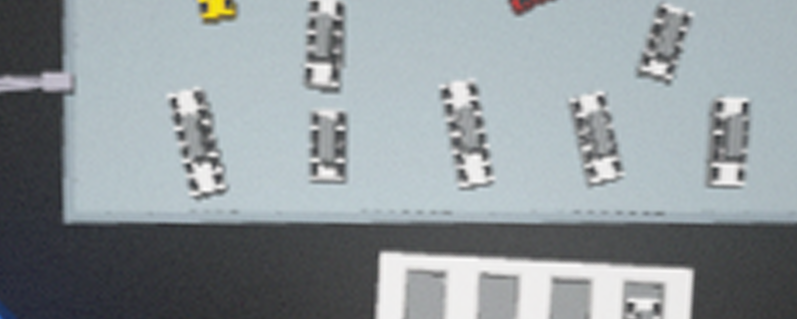

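Run:
```python
from h import *
im,C,s=shot('top')
a=rectify(im,C,360,520,-440,-280,84,3.5); b=rectify(im,C,360,520,-440,-280,51,3.5)
im2,C2,_=shot('scene')
c=rectify(im2,C2,360,520,-440,-280,84,3.5)
a=np.hstack([cv2.resize(q,(265,265)) for q in (a,b,c)])
cv2.imwrite('pics/c.png',a[:,:,::-1])
for n in ['counter','knob_grip','tray','tub']:
    print(n,[(round(x['p'],2),np.round(x['location'],1).tolist(),int(x['region'].sum())) for x in eyes.outline_of('top',n)])
```

```text
counter [(0.85, [453.7, 262.7], 3131)]
knob_grip [(0.76, [456.5, 263.3], 378)]
tray [(0.71, [311.0, 247.1], 3066)]
tub [(0.64, [127.8, 275.1], 4246), (0.45, [327.8, 195.2], 275)]
```

View pics/c.png

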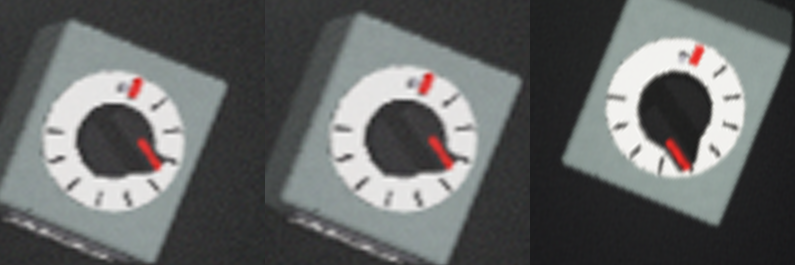

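Run:
```python
from h import *
s=monitor.sense()
for t in [(560,250,260),(560,-100,260),(420,-300,260)]: print(delta(s,t).round(2))
```

```text
[ 7.79 -1.41 -3.53]
[10.92 -1.42 -9.79]
[ 10.2   -1.42 -14.62]
```

```bash
python3 -m jog '[[1,[3.9,-1.4,-1.8],[0,4,0]],[1,[7.8,-1.4,-3.5],[0,8,0]],[1,[7.8,-1.4,-3.5],[0,8,0]],[1,[7.8,-1.4,-3.5],[0,8,0]],[1,[7.8,-1.4,-3.5],[0,8,0]],[1,[7.8,-1.4,-3.5],[0,8,0]],[1,[7.8,-1.4,-3.5],[0,8,0]],[1,[7.8,-1.4,-3.5],[0,8,0]],[1,[7.8,-1.4,-3.5],[0,8,0]],[1,[7.8,-1.4,-3.5],[0,8,0]],[1,[7.8,-1.4,-3.5],[0,8,0]],[1,[7.8,-1.4,-3.5],[0,8,0]]]'
python3 - <<'E'
from h import *
s=monitor.sense()
M=R.from_quat(s['orientation']).as_matrix(); print(s['joint_pos'].round(2),'toolx az',np.degrees(np.arctan2(M[1,0],M[0,0])))
for t in [(580,-100,260),(420,-300,260)]: print(delta(s,t).round(2))
E
```

```text
time: 1.85
tcp_pos: [559.8, 252.9, 258.9]
orientation: [-0.592, 0.388, -0.386, 0.592]
contact_force: [-0.2, 0.3, -0.4]
finger_gap: 92.7
[-0.59  0.51  0.21  1.43 -0.11  1.21  0.05] toolx az -66.34792659967714
[ 6.63 -0.03 -2.46]
[ 9.01 -0.03 -7.  ]
```

```bash
python3 -m jog '[[1,[6.6,0,-2.4],[0,7,0]],[1,[6.6,0,-2.4],[0,7,0]],[1,[6.6,0,-2.4],[0,7,0]],[1,[6.6,0,-2.4],[0,7,0]],[1,[6.6,0,-2.4],[0,7,0]],[1,[6.6,0,-2.4],[0,7,0]],[1,[6.6,0,-2.4],[0,7,0]],[1,[6.6,0,-2.4],[0,7,0]],[1,[6.6,0,-2.4],[0,7,0]]]'
python3 - <<'E'
from h import *
im,C,s=shot('wrist','d')
M=R.from_quat(s['orientation']).as_matrix(); print(s['joint_pos'].round(2),'toolx az',np.degrees(np.arctan2(M[1,0],M[0,0])))
for t in [(440,-360,200)]: print(delta(s,t).round(2))
E
```

```text
time: 2.75
tcp_pos: [582.3, -99.0, 259.0]
orientation: [-0.447, 0.548, -0.547, 0.447]
contact_force: [0.2, 0.4, -1.0]
finger_gap: 93.0
[-0.12  0.49  0.41  1.5  -0.2   1.19  0.12] toolx az -101.539030140223
[ 5.68  1.18 -1.74]
```

View pics/d.png

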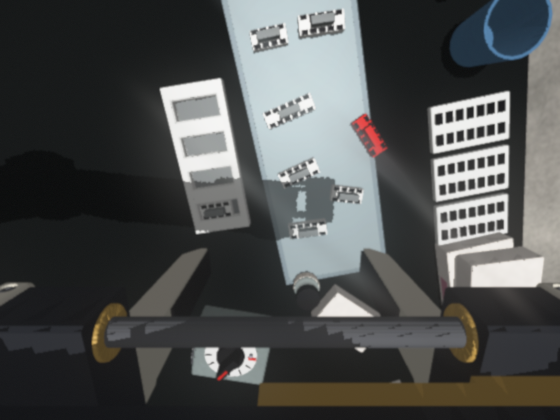

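Run:
```python
from h import *
s=monitor.sense()
print(delta(s,(386,-426,230)).round(2))
```

```text
[ 7.23  0.57 -2.56]
```

```bash
python3 -m jog '[[1,[7.2,0.6,-2.6],[0,6,0]],[1,[7.2,0.6,-2.6],[0,6,0]],[1,[7.2,0.6,-2.6],[0,6,0]],[1,[7.2,0.6,-2.6],[0,6,0]],[1,[7.2,0.6,-2.6],[0,6,0]],[1,[7.2,0.6,-2.6],[0,6,0]],[1,[7.2,0.6,-2.6],[0,6,0]],[1,[7.2,0.6,-2.6],[0,6,0]],[1,[7.2,0.6,-2.6],[0,6,0]],[1,[7.2,0.6,-2.6],[0,6,0]]]'
python3 - <<'E'
from h import *
im,C,s=shot('wrist','e')
M=R.from_quat(s['orientation']).as_matrix(); print(s['joint_pos'].round(2),'toolx az',np.degrees(np.arctan2(M[1,0],M[0,0])))
cs=[rectify(im,C,360,520,-440,-280,z,2.4) for z in (50,84)]
cv2.imwrite('pics/f.png',np.hstack(cs)[:,:,::-1])
E
```

```text
time: 3.8
tcp_pos: [385.2, -424.3, 228.9]
orientation: [-0.291, 0.645, -0.644, 0.292]
contact_force: [1.0, -0.0, -0.3]
finger_gap: 93.4
[ 0.44  0.5   0.57  1.61 -0.3   1.12  0.36] toolx az -131.32565517749197
```

View pics/e.png

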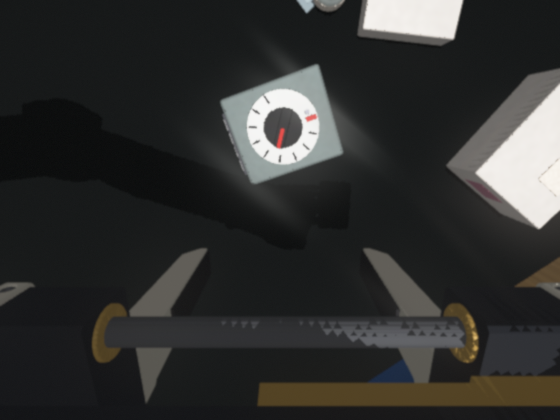

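View pics/f.png

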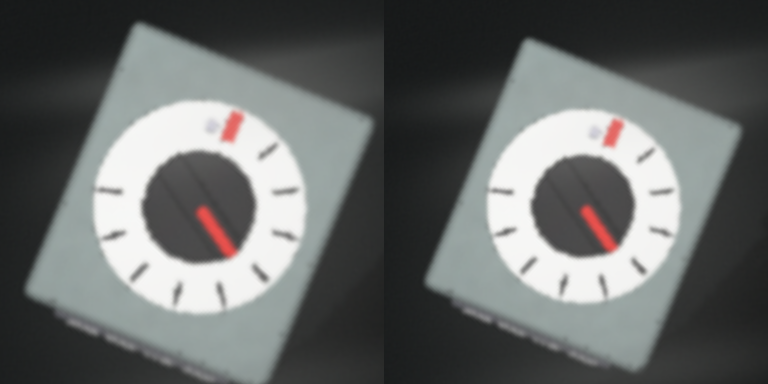

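Dial centre measured at (434,-363), mark at azimuth −22°, pointer at −145°, so the knob stands about 2.14 rad clockwise. I'll grip the bar with the jaws across it.

Run:
```python
from h import *
s=monitor.sense()
print(delta(s,(434,-363,125)).round(2), delta(s,(434,-363,65)).round(2))
```

```text
[-1.54  2.08 -0.07] [-1.53  3.28 -0.07]
```

```bash
python3 -m jog '[[1,[-1.53,0.8,-0.07],[0,2.8,0]],[1,[-1.53,0.8,-0.07],[0,2.8,0]],[1,[-1.53,1.6,-0.07],[0,2.8,0]],[1,[-1.53,2.4,-0.07],[0,2.8,0]],[1,[-1.53,2.8,-0.07],[0,2.8,0]],[1,[-1.53,3.27,-0.07],[0,2.8,0]],[1,[-1.53,3.27,-0.07],[0,2.8,0]],[1,[-1.53,3.27,-0.07],[0,2.8,0]]]'
python3 - <<'E'
from h import *
s=monitor.sense()
M=R.from_quat(s['orientation']).as_matrix(); print(s['joint_pos'].round(2),'toolx az',np.degrees(np.arctan2(M[1,0],M[0,0])),delta(s,(434,-363,64)))
im,C,s=shot('wrist','g')
E
```

```text
time: 4.65
tcp_pos: [433.1, -364.9, 66.0]
orientation: [-0.211, 0.675, -0.675, 0.211]
contact_force: [-0.1, -0.1, -0.3]
finger_gap: 92.9
[ 0.34  0.69  0.52  1.82 -0.48  0.76  0.15] toolx az -145.29132714556815 [-0.03567704  0.03959047 -0.02045672]
```

View pics/g.png

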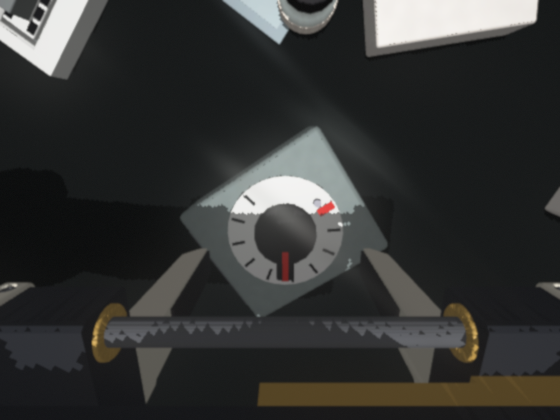

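The knob is centred between the fingers (column 285), bar parallel to the pads. Closing, then turning counter-clockwise.

```bash
python3 -m jog '[[0,[-0.03,0.04,-0.02],[0,0,0]],[0,[-0.03,0.04,-0.02],[0,0,0]],[0,[-0.03,0.04,-0.02],[0,0,0]],[0,[-0.03,0.04,-0.02],[0,0,0]],[0,[-0.03,0.04,-0.02],[0,0,0]],[0,[-0.03,0.04,-0.02],[0,0,0]],[0,[-0.03,0.04,-0.02],[0,0,0]],[0,[-0.03,0.04,-0.02],[0,0,0]],[0,[-0.03,0.04,-0.02],[0,0,0]],[0,[-0.03,0.04,-0.02],[0,0,0]]]'
python3 -m jog '[[0,[0,0,0],[0,-1.5,0]],[0,[0,0,0],[0,-3,0]],[0,[0,0,0],[0,-4.5,0]],[0,[0,0,0],[0,-6,0]],[0,[0,0,0],[0,-7.5,0]],[0,[0,0,0],[0,-9,0]],[0,[0,0,0],[0,-10.5,0]],[0,[0,0,0],[0,-12,0]],[0,[0,0,0],[0,-13.5,0]],[0,[0,0,0],[0,-15,0]],[0,[0,0,0],[0,-15,0]]]'
python3 -c "
from h import *
s=monitor.sense();print(s['joint_pos'].round(2),s['ft_torque'],s['contact_force'],s['finger_gap'])"
```

```text
time: 5.7
tcp_pos: [432.0, -365.1, 63.7]
orientation: [-0.21, 0.675, -0.675, 0.21]
contact_force: [-0.2, -0.7, -0.2]
finger_gap: 17.5
time: 6.8
tcp_pos: [431.7, -365.4, 63.8]
orientation: [-0.577, 0.408, -0.408, 0.577]
contact_force: [-0.2, -0.8, -0.8]
finger_gap: 0.3
[ 0.57  0.64  0.15  1.81 -0.14  0.7   1.13] [-0.0608393   0.04636493  0.02121662] [-0.21506366 -0.76814206 -0.80215305] 0.2503139272732305
```

Run:
```python
from h import *
im,C,s=shot('wrist','i')
im,C,s=shot('top'); cv2.imwrite('pics/j.png',cv2.resize(im[180:340,370:530],(640,640),interpolation=cv2.INTER_CUBIC)[:,:,::-1])
```

```text
(no output)
```

View pics/i.png

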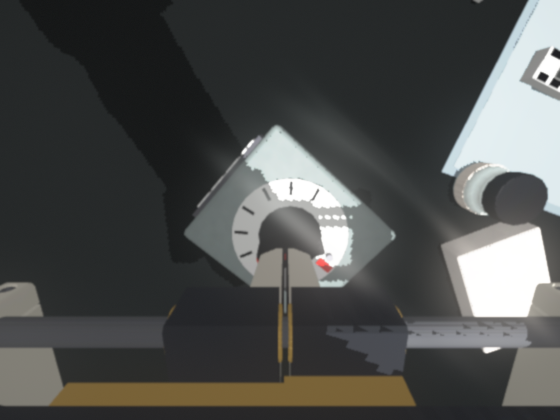

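View pics/j.png

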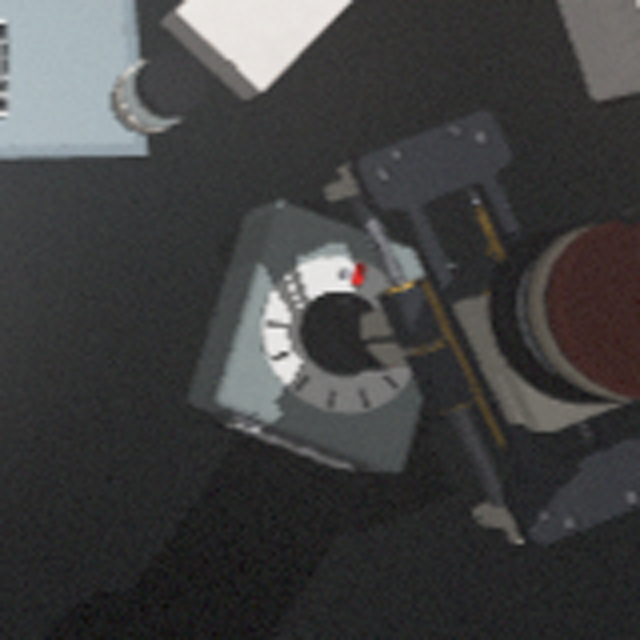

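Run:
```python
from h import *
im,C,s=shot('wrist')
print(s['tcp_pos'],proj(C,s['tcp_pos']),proj(C,[434,-363,84]),proj(C,[434,-363,58]),proj(C,[434,-363,50]))
im2,C2,_=shot('top')
print(proj(C2,s['tcp_pos']),proj(C2,[434,-363,84]),proj(C2,[434,-363,50]))
cs=[rectify(im,C,360,520,-440,-280,z,2.4) for z in (50,84)]
cv2.imwrite('pics/k.png',np.hstack(cs)[:,:,::-1])
```

```text
[ 431.87217052 -365.26239796   63.7856931 ] [[285.74893512 244.47613021]] [[290.06992136 254.53842643]] [[289.47417028 239.60221331]] [[289.31747772 235.6737379 ]]
[[458.35042782 264.69453876]] [[461.48899442 263.28428025]] [[454.43961708 264.05737256]]
```

View pics/k.png

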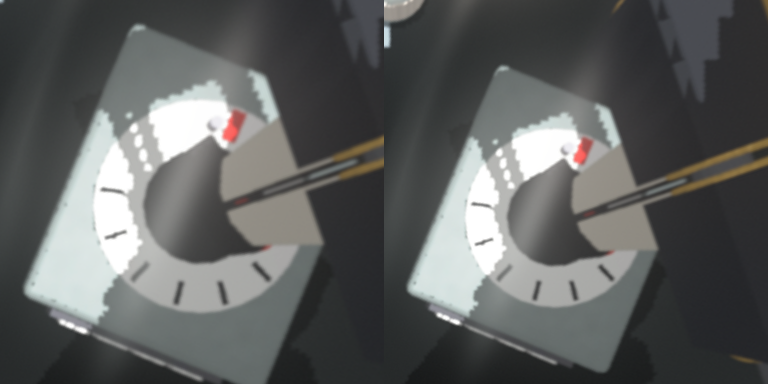

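```bash
python3 -m jog '[[0,[0,-0.3,0],[0,0,0]],[0,[0,-0.6,0],[0,0,0]],[0,[0,-1,0],[0,0,0]],[0,[0.8,-1.4,0],[0,0,0]],[0,[1.6,-2,0],[0,0,0]],[0,[1.6,-2,0],[0,0,0]],[0,[1.6,-2,0],[0,0,0]]]'
python3 - <<'E'
from h import *
im,C,s=shot('wrist','l')
cs=[rectify(im,C,360,520,-440,-280,z,2.4) for z in (50,84)]
cv2.imwrite('pics/m.png',np.hstack(cs)[:,:,::-1])
E
```

```text
time: 7.7
tcp_pos: [458.5, -440.9, 163.8]
orientation: [0.577, -0.409, 0.409, -0.577]
contact_force: [0.4, 0.8, -0.1]
finger_gap: 0.4
```

View pics/m.png

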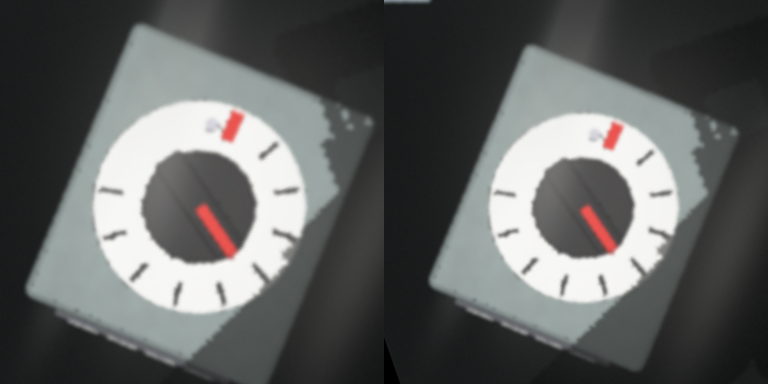

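View pics/l.png

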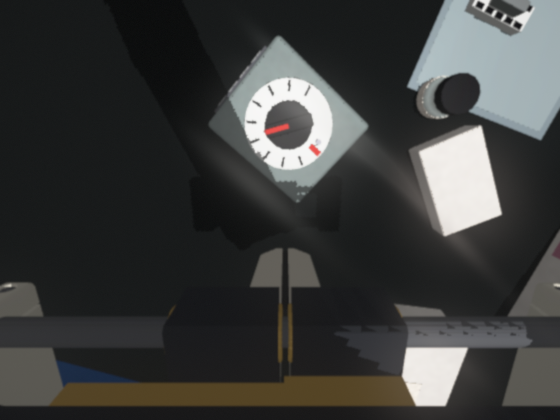

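Run:
```python
from h import *
im,C,s=shot('wrist')
M=R.from_quat(s['orientation']).as_matrix()
for y in (0,-10,-20,-30):
    for x in(-7.5,0): print(x,y,proj(C,s['tcp_pos']+M@[x,y,0]).round(1), proj(C,s['tcp_pos']+M@[x,y,15]).round(1))
cv2.imwrite('pics/n.png',cv2.resize(im[200:340,180:400],None,fx=3.5,fy=3.5,interpolation=cv2.INTER_CUBIC)[:,:,::-1])
im,C,s=shot('scene');cv2.imwrite('pics/o.png',cv2.resize(im[230:410,30:230],None,fx=3,fy=3)[:,:,::-1])
print(proj(C,s['tcp_pos']))
im,C,s=shot('top')
print(proj(C,s['tcp_pos']))
cv2.imwrite('pics/p.png',cv2.resize(im[200:330,400:560],None,fx=4,fy=4)[:,:,::-1])
```

```text
-7.5 0 [[285.7 234.7]] [[306.9 234.7]]
0 0 [[285.7 244.5]] [[306.6 244.5]]
-7.5 -10 [[285.8 240. ]] [[307.9 240. ]]
0 -10 [[285.8 250.2]] [[307.7 250.1]]
-7.5 -20 [[285.8 245.8]] [[309.1 245.8]]
0 -20 [[285.8 256.4]] [[308.8 256.4]]
-7.5 -30 [[285.9 252.2]] [[310.3 252.2]]
0 -30 [[285.9 263.3]] [[310.1 263.3]]
[[ 60.61483275 371.95276695]]
[[516.31983408 248.17705964]]
```

View pics/n.png

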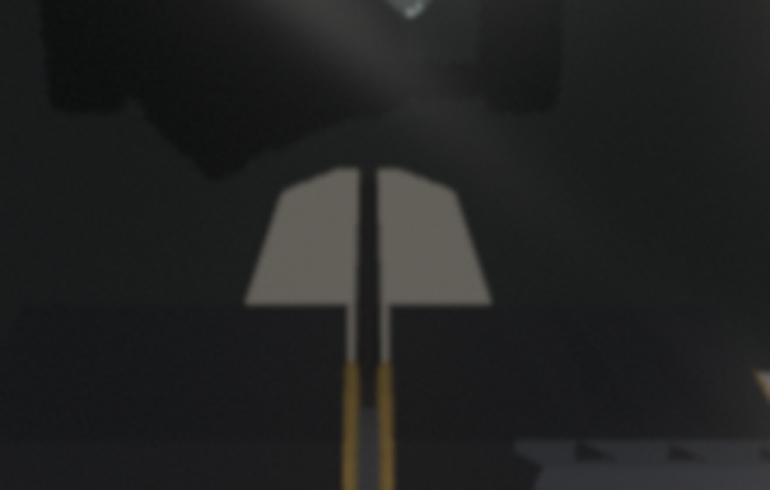

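View pics/o.png

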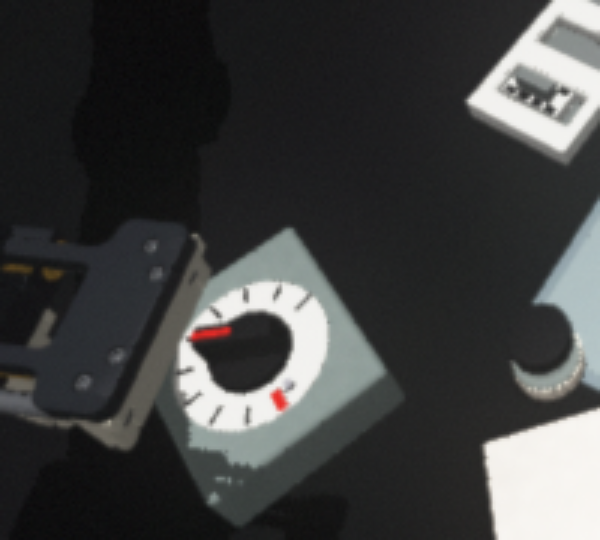

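View pics/p.png

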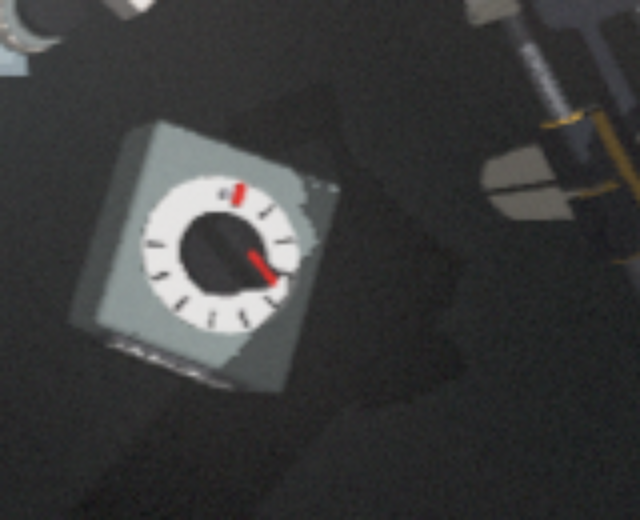

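Both the wrist and top pictures put the real fingertips about 20–25 mm behind the reported TCP, so the fingers closed above the bar and the knob did not move. I'll go back over the bar and come down with small steps while watching the force.

Run:
```python
from h import *
s=monitor.sense()
print(delta(s,(434,-363,125)).round(2), delta(s,(434,-363,65)).round(2))
```

```text
[-1.58  0.76  0.05] [-1.57  1.96  0.05]
```

```bash
python3 -m jog '[[1,[-1,0.4,0.05],[0,1.5,0]],[1,[-1.58,0.76,0.05],[0,3,0]],[1,[-1.58,0.76,0.05],[0,4.5,0]],[1,[-1.58,0.76,0.05],[0,6,0]],[1,[-1.58,0.76,0.05],[0,7.5,0]],[1,[-1.58,0.76,0.05],[0,9,0]],[1,[-1.58,0.76,0.05],[0,10.5,0]],[1,[-1.58,0.76,0.05],[0,12,0]],[1,[-1.58,0.76,0.05],[0,13.5,0]],[1,[-1.58,0.76,0.05],[0,15,0]],[1,[-1.58,0.76,0.05],[0,15,0]],[1,[-1.58,0.76,0.05],[0,15,0]]]'
python3 - <<'E'
from h import *
s=monitor.sense()
M=R.from_quat(s['orientation']).as_matrix(); print('toolx az',np.degrees(np.arctan2(M[1,0],M[0,0])),delta(s,(434,-363,64)))
E
```

```text
time: 9.1
tcp_pos: [434.5, -364.2, 125.3]
orientation: [-0.211, 0.675, -0.675, 0.211]
contact_force: [-0.8, -0.1, -0.6]
finger_gap: 90.6
toolx az -145.31629025340152 [-0.00549243  1.22660491 -0.02345261]
```

```bash
python3 -m jog '[[1,[0,0.6,-0.02],[0,0,0]],[1,[0,1.2,-0.02],[0,0,0]],[1,[0,1.4,-0.02],[0,0,0]],[1,[0,1.5,-0.02],[0,0,0]],[1,[0,1.55,-0.02],[0,0,0]]]'
python3 -m jog '[[1,[0,0.04,0],[0,0,0]],[1,[0,0.08,0],[0,0,0]],[1,[0,0.08,0],[0,0,0]]]'
```

```text
time: 9.6
tcp_pos: [434.3, -364.9, 48.6]
orientation: [0.21, -0.675, 0.676, -0.21]
contact_force: [0.5, -0.2, 1.2]
finger_gap: 92.8
time: 9.9
tcp_pos: [434.4, -364.6, 44.7]
orientation: [0.21, -0.675, 0.676, -0.21]
contact_force: [0.6, 0.9, -0.0]
finger_gap: 92.8
```

No contact with the TCP reading 44.7, below the counter top at 50, so the offset is confirmed. Closing here.

```bash
python3 -m jog '[[0,[0,0,0],[0,0,0]],[0,[0,0,0],[0,0,0]],[0,[0,0,0],[0,0,0]],[0,[0,0,0],[0,0,0]],[0,[0,0,0],[0,0,0]],[0,[0,0,0],[0,0,0]],[0,[0,0,0],[0,0,0]],[0,[0,0,0],[0,0,0]],[0,[0,0,0],[0,0,0]],[0,[0,0,0],[0,0,0]],[0,[0,0,0],[0,0,0]],[0,[0,0,0],[0,0,0]]]'
```

```text
time: 11.1
tcp_pos: [434.1, -364.4, 44.3]
orientation: [0.21, -0.675, 0.675, -0.21]
contact_force: [0.4, 0.3, 0.1]
finger_gap: 11.3
```

Gripped (11.3 mm, the bar is 12). Turning.

```bash
python3 -m jog '[[0,[0,0,0],[0,-1.2,0]],[0,[0,0,0],[0,-2.4,0]],[0,[0,0,0],[0,-3.6,0]],[0,[0,0,0],[0,-4.8,0]],[0,[0,0,0],[0,-6,0]],[0,[0,0,0],[0,-7.2,0]],[0,[0,0,0],[0,-8.4,0]],[0,[0,0,0],[0,-9.6,0]],[0,[0,0,0],[0,-10.8,0]],[0,[0,0,0],[0,-12,0]],[0,[0,0,0],[0,-12,0]]]'
python3 -m jog '[[0,[0,0,0],[0,-1.2,0]],[0,[0,0,0],[0,-2.4,0]],[0,[0,0,0],[0,-3.6,0]],[0,[0,0,0],[0,-4.8,0]],[0,[0,0,0],[0,-6,0]],[0,[0,0,0],[0,-7.2,0]],[0,[0,0,0],[0,-8.4,0]],[0,[0,0,0],[0,-9.6,0]],[0,[0,0,0],[0,-10.8,0]],[0,[0,0,0],[0,-11.4,0]],[0,[0,0,0],[0,-11.4,0]]]'
python3 - <<'E'
from h import *
s=monitor.sense()
M=R.from_quat(s['orientation']).as_matrix(); print('toolx az',np.degrees(np.arctan2(M[1,0],M[0,0])),s['ft_torque'],s['joint_pos'].round(2))
E
```

```text
time: 12.2
tcp_pos: [435.1, -364.8, 44.3]
orientation: [-0.519, 0.479, -0.481, 0.519]
contact_force: [1.9, -0.9, -2.1]
finger_gap: 11.9
time: 13.3
tcp_pos: [436.0, -364.2, 44.3]
orientation: [-0.685, 0.173, -0.176, 0.685]
contact_force: [4.9, -0.4, -3.9]
finger_gap: 11.6
toolx az -28.595441419903036 [ 0.04172843 -0.95838098  0.04361547] [ 0.73  0.67 -0.12  1.82  0.12  0.66  1.62]
```

Not quite there (−28.6° vs mark ≈ −22.4°); going on in small turns while watching the torque.

```bash
python3 -m jog '[[0,[0,0,0],[0,-0.4,0]],[0,[0,0,0],[0,-0.8,0]],[0,[0,0,0],[0,-1.2,0]],[0,[0,0,0],[0,-1.2,0]]]'
python3 -c "
from h import *
s=monitor.sense()
M=R.from_quat(s['orientation']).as_matrix(); print('toolx az',np.degrees(np.arctan2(M[1,0],M[0,0])),s['ft_torque'])"
python3 -m jog '[[0,[0,0,0],[0,-0.4,0]],[0,[0,0,0],[0,-0.8,0]],[0,[0,0,0],[0,-1.2,0]],[0,[0,0,0],[0,-1.2,0]]]'
python3 -c "
from h import *
s=monitor.sense()
M=R.from_quat(s['orientation']).as_matrix(); print('toolx az',np.degrees(np.arctan2(M[1,0],M[0,0])),s['ft_torque'])"
```

```text
time: 13.7
tcp_pos: [436.0, -364.2, 44.3]
orientation: [-0.694, 0.137, -0.139, 0.694]
contact_force: [5.4, 0.5, -4.3]
finger_gap: 11.8
toolx az -22.443169832699883 [ 0.02741034 -1.3262129   0.06142473]
time: 14.1
tcp_pos: [435.6, -364.0, 44.3]
orientation: [-0.699, 0.101, -0.103, 0.7]
contact_force: [5.0, 0.5, -3.5]
finger_gap: 12.4
toolx az -16.624146161704374 [ 0.23577101 -1.14163645 -0.47327213]
```

```bash
python3 -m jog '[[0.5,[0,0,0],[0,0,0]],[0.5,[0,0,0],[0,0,0]],[0.5,[0,0,0],[0,0,0]],[0.5,[0,0,0],[0,0,0]],[0.5,[0,-0.8,0],[0,0,0]],[0.5,[0,-1.6,0],[0,0,0]],[0.5,[1,-2.5,0],[0,0,0]],[0.5,[1.6,-3,0],[0,0,0]],[0.5,[1.6,-3,0],[0,0,0]]]'
python3 - <<'E'
from h import *
im,C,s=shot('wrist','q')
cs=[rectify(im,C,360,520,-440,-280,z,2.4) for z in (50,84)]
cv2.imwrite('pics/r.png',np.hstack(cs)[:,:,::-1])
E
```

```text
time: 15.0
tcp_pos: [517.0, -388.3, 199.1]
orientation: [0.701, -0.097, 0.105, -0.699]
contact_force: [0.2, -0.7, 0.2]
finger_gap: 46.3
```

View pics/r.png

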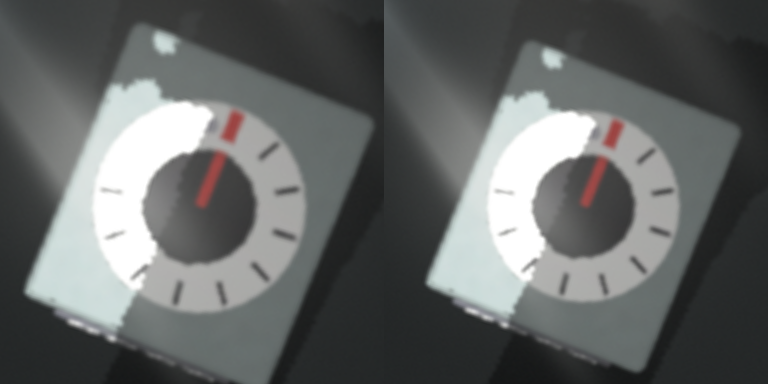

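The pointer is now on the red mark (−20° vs −22°), so the knob is at its stop. Next is the tray, seen from above.

Run:
```python
from h import *
s=monitor.sense()
M=R.from_quat(s['orientation']).as_matrix(); print('toolx az',np.degrees(np.arctan2(M[1,0],M[0,0])))
print(delta(s,(565,-50,230)).round(2))
```

```text
toolx az -16.40870223250482
[-0.94 -0.68  6.76]
```

```bash
python3 -m jog '[[1,[-0.9,-0.7,6.8],[0,-2.7,0]],[1,[-0.9,-0.7,6.8],[0,-2.7,0]],[1,[-0.9,-0.7,6.8],[0,-2.7,0]],[1,[-0.9,-0.7,6.8],[0,-2.7,0]],[1,[-0.9,-0.7,6.8],[0,-2.7,0]],[1,[-0.9,-0.7,6.8],[0,-2.7,0]],[1,[-0.9,-0.7,6.8],[0,-2.7,0]],[1,[-0.9,-0.7,6.8],[0,-2.7,0]],[1,[-0.9,-0.7,6.8],[0,-2.7,0]],[1,[-0.9,-0.7,6.8],[0,-2.7,0]]]'
python3 - <<'E'
from h import *
im,C,s=shot('wrist','t1')
M=R.from_quat(s['orientation']).as_matrix(); print('toolx az',np.degrees(np.arctan2(M[1,0],M[0,0])),s['joint_pos'].round(2))
c=rectify(im,C,420,690,-180,80,18,2.2)
cv2.imwrite('pics/t2.png',c[:,:,::-1])
E
```

```text
time: 16.05
tcp_pos: [562.7, -50.8, 228.0]
orientation: [0.708, -0.021, 0.018, -0.706]
contact_force: [0.3, -1.0, 0.3]
finger_gap: 93.0
toolx az -3.183416764119856 [ 0.25  0.46 -0.31  1.61  0.16  1.1   1.41]
```

View pics/t1.png

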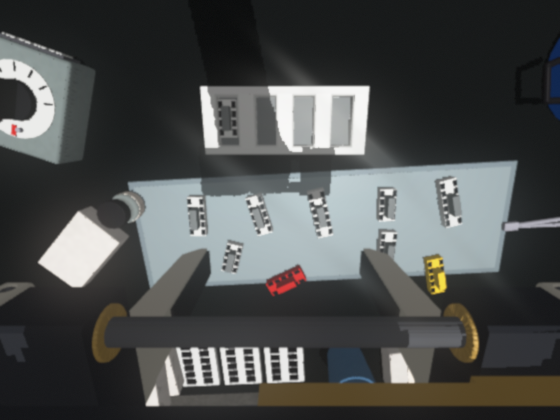

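View pics/t2.png

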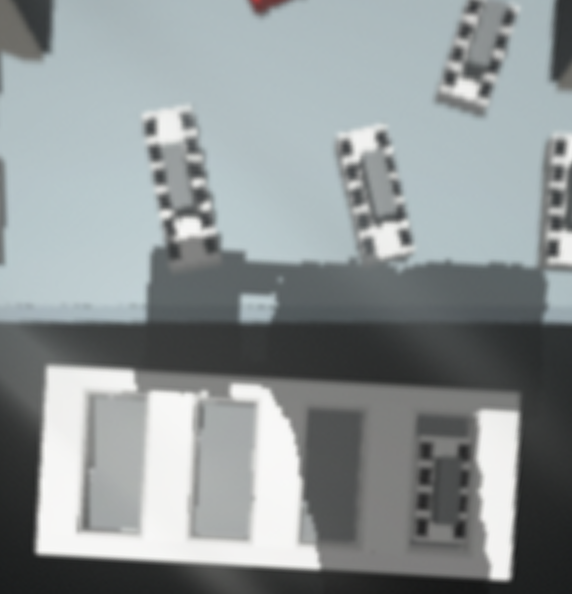

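Tray measured: centre (475,−46.5), x axis at −3.2°, size as specified (215.8 × 85), so the wrist camera scale is good. The leftover short sits in the −y pocket at about (467,−121). The other three pockets are empty.

Run:
```python
from h import *
s=monitor.sense()
print(delta(s,(467,-121.3,60)).round(2),delta(s,(467,-121.3,6)).round(2))
```

```text
[-1.83  3.37 -1.5 ] [-1.83  4.45 -1.5 ]
```

```bash
python3 -m jog '[[0.45,[-1.83,1.5,-1.5],[0,0,0]],[0.45,[-1.83,1.5,-1.5],[0,0,0]],[0.45,[-1.83,2.5,-1.5],[0,0,0]],[0.45,[-1.83,3.4,-1.5],[0,0,0]],[0.45,[-1.83,3.4,-1.5],[0,0,0]],[0.45,[-1.83,3.4,-1.5],[0,0,0]],[0.45,[-1.83,3.4,-1.5],[0,0,0]]]'
python3 - <<'E'
from h import *
im,C,s=shot('wrist','u')
print(delta(s,(467,-121.3,6)).round(2))
E
```

```text
time: 16.8
tcp_pos: [469.2, -119.5, 59.5]
orientation: [0.707, -0.019, 0.019, -0.707]
contact_force: [0.2, -0.1, 0.1]
finger_gap: 43.4
[-0.04  1.07 -0.04]
```

View pics/u.png

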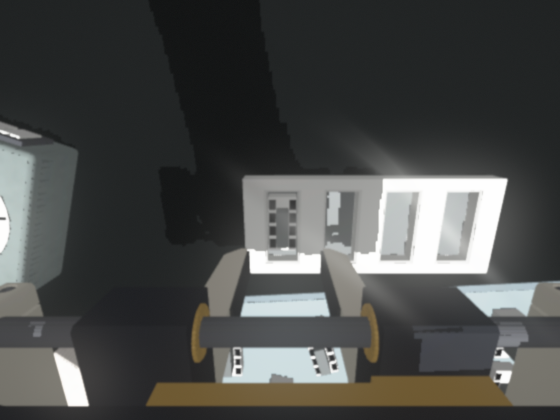

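The short's tab (column 283) is centred between the fingers (285). Descending.

```bash
python3 -m jog '[[0.45,[-0.04,0.5,-0.04],[0,0,0]],[0.45,[-0.04,0.9,-0.04],[0,0,0]],[0.45,[-0.04,1.07,-0.04],[0,0,0]],[0.45,[-0.04,1.11,-0.04],[0,0,0]],[0.45,[-0.04,1.15,-0.04],[0,0,0]],[0.45,[-0.04,1.15,-0.04],[0,0,0]]]'
python3 -m jog '[[0,[0,0,0],[0,0,0]],[0,[0,0,0],[0,0,0]],[0,[0,0,0],[0,0,0]],[0,[0,0,0],[0,0,0]],[0,[0,0,0],[0,0,0]],[0,[0,0,0],[0,0,0]],[0,[0,0,0],[0,0,0]],[0,[0,0,0],[0,0,0]]]'
```

```text
time: 17.45
tcp_pos: [467.7, -120.4, 2.5]
orientation: [0.707, -0.018, 0.019, -0.707]
contact_force: [-0.1, -0.4, -0.1]
finger_gap: 42.0
time: 18.25
tcp_pos: [466.9, -120.4, 1.8]
orientation: [0.707, -0.019, 0.019, -0.707]
contact_force: [-0.2, -0.4, 0.7]
finger_gap: 9.1
```

```bash
python3 -m jog '[[0,[0,-0.5,0],[0,0,0]],[0,[0,-1,0],[0,0,0]],[0,[0,-2,0],[0,0,0]],[0,[0,-2.6,0],[0,0,0]],[0,[0.6,-2.6,1],[0,0,0]],[0,[0.6,-2.6,2],[0,0,0]],[0,[0.6,-2.6,3],[0,0,0]],[0,[0.6,-2.6,3],[0,0,0]],[0,[0.6,-2.6,3],[0,0,0]]]'
python3 - <<'E'
from h import *
im,C,s=shot('wrist','v')
print(delta(s,(434,370,110)).round(2))
im,C,s=shot('top','v2')
E
```

```text
time: 19.15
tcp_pos: [504.3, 30.2, 131.6]
orientation: [-0.707, 0.017, -0.016, 0.707]
contact_force: [-0.3, -0.5, -0.5]
finger_gap: 9.4
[-1.73  0.44  6.72]
```

View pics/v.png

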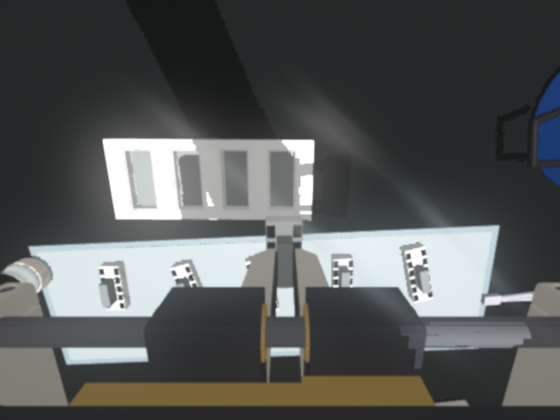

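View pics/v2.png

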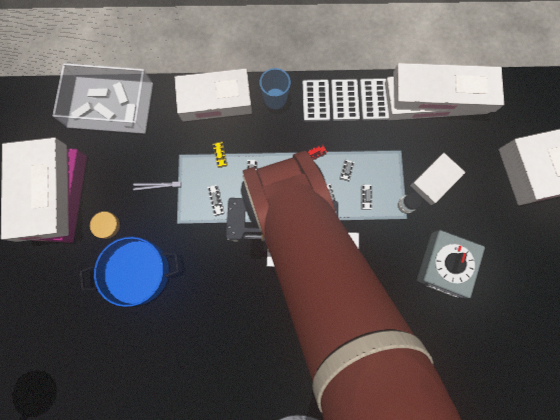

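```bash
python3 -m jog '[[0,[-0.3,0,1],[0,0,0]],[0,[-0.6,0.1,2],[0,0,0]],[0,[-0.9,0.1,3],[0,0,0]],[0,[-1.2,0.2,4],[0,0,0]],[0,[-1.4,0.2,5],[0,0,0]],[0,[-1.6,0.2,6],[0,0,0]],[0,[-1.7,0.2,6.7],[0,0,0]],[0,[-1.7,0.2,6.7],[0,0,0]],[0,[-1.7,0.2,6.7],[0,0,0]]]'
python3 - <<'E'
from h import *
im,C,s=shot('wrist','w')
print(delta(s,(434,370,15)).round(2))
E
```

```text
time: 20.15
tcp_pos: [438.3, 365.5, 121.2]
orientation: [0.707, -0.019, 0.019, -0.706]
contact_force: [-0.5, -0.1, -0.3]
finger_gap: 9.7
[-0.09  2.12  0.09]
```

View pics/w.png

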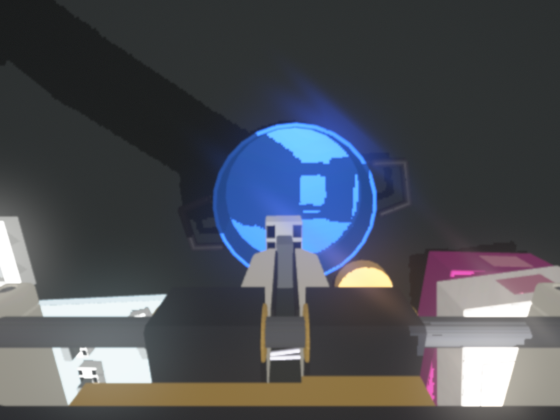

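Run:
```python
from h import *
im,C,s=shot('wrist')
# rim outer ellipse points from the picture: left 213, right 378, top 123
for uv in [(213,197),(378,197),(295,123)]: print(back(C,uv,48)[0].round(1))
```

```text
[417.8 297.9  48. ]
[426.6 452.5  48. ]
[355.9 378.   48. ]
```

```bash
python3 -m jog '[[0,[-0.14,0.6,0.19],[0,0,0]],[0,[-0.14,1.2,0.19],[0,0,0]],[0,[-0.14,1.7,0.19],[0,0,0]],[0,[-0.14,2.15,0.19],[0,0,0]],[0,[-0.14,2.15,0.19],[0,0,0]],[0.35,[-0.14,2.15,0.19],[0,0,0]],[0.35,[-0.14,2.15,0.19],[0,0,0]],[0.35,[-0.14,2.15,0.19],[0,0,0]],[0.35,[-0.14,1.2,0.19],[0,0,0]],[0.35,[-0.14,0.3,0.19],[0,0,0]],[0.35,[-0.14,-0.6,0.19],[0,0,0]],[0.35,[-0.14,-0.6,0.19],[0,0,0]]]'
python3 - <<'E'
from h import *
im,C,s=shot('wrist','x')
print(delta(s,(690,180,200)).round(2))
E
```

```text
time: 21.45
tcp_pos: [434.4, 380.7, 159.6]
orientation: [-0.703, 0.015, -0.023, 0.711]
contact_force: [0.6, 0.6, -0.6]
finger_gap: 32.6
[ 5.33 -0.79 -3.73]
```

View pics/x.png

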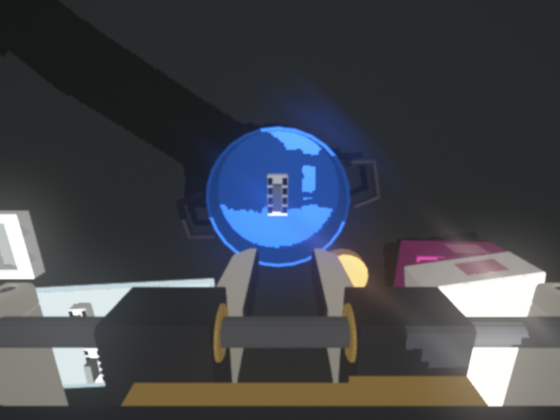

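The short lies upright in the middle of the tub. Next, a close look at the mat.

```bash
python3 - <<'E'
from h import *
s=monitor.sense()
print(delta(s,(715,0,220)).round(2))
E
python3 -m jog '[[0.5,[0,-1,0],[0,0,0]],[0.5,[1,-1.2,-1],[0,0,0]],[0.5,[2,-1.2,-2],[0,0,0]],[0.5,[3,-1.2,-3],[0,0,0]],[0.5,[4,-1.2,-4],[0,0,0]],[0.5,[5.2,-1.2,-5.5],[0,0,0]],[0.5,[5.2,-1.2,-7],[0,0,0]],[0.5,[5.2,-1.2,-7],[0,0,0]],[0.5,[5.2,-1.2,-7],[0,0,0]],[0.5,[5.2,-1.2,-7],[0,0,0]],[0.5,[5.2,-1.2,-7],[0,0,0]],[0.5,[5.2,-1.2,-7],[0,0,0]]]'
python3 - <<'E'
from h import *
im,C,s=shot('wrist','y')
M=R.from_quat(s['orientation']).as_matrix(); print('toolx az',np.degrees(np.arctan2(M[1,0],M[0,0])))
c=rectify(im,C,540,720,-230,150,14,2.1)
cv2.imwrite('pics/y2.png',c[:,:,::-1])
E
```

```text
[ 6.04 -1.28 -7.26]
time: 22.7
tcp_pos: [671.6, 11.9, 210.1]
orientation: [0.707, -0.021, 0.019, -0.707]
contact_force: [0.1, 0.3, -0.3]
finger_gap: 46.4
toolx az -3.1845876922561884
```

View pics/y2.png

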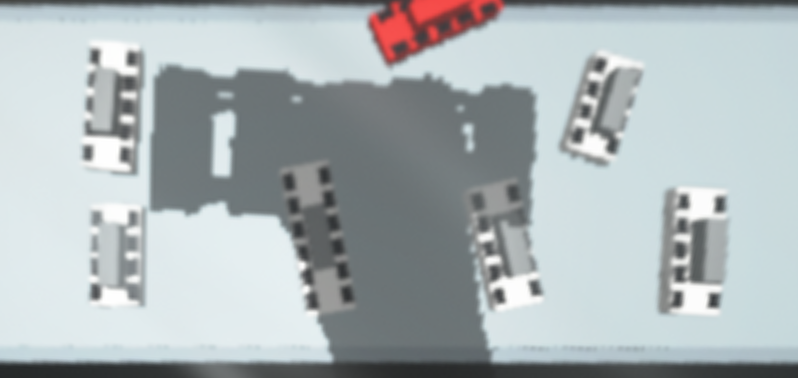

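Lengths in the rectified picture (2.1 px/mm):
- **60 mm:** top-left (113,107), fourth (506,246) and right (698,251). World positions are about (669,96), (603,−91) and (600,−182).
- **48 mm:** lower-left and top-right.
- **72 mm:** the middle one.

I'll start with the right one.

```bash
python3 - <<'E'
from h import *
s=monitor.sense()
print(delta(s,(682,-180,190)).round(2))
E
python3 -m jog '[[0.45,[0.2,0,-1],[0,0,0]],[0.45,[0.7,0.4,-3.8],[0,0,0]],[0.45,[0.7,0.4,-3.8],[0,0,0]],[0.45,[0.7,0.4,-3.8],[0,0,0]],[0.45,[0.7,0.4,-3.8],[0,0,0]],[0.45,[0.7,0.4,-3.8],[0,0,0]],[0.45,[0.7,0.4,-3.8],[0,0,0]]]'
python3 - <<'E'
from h import *
im,C,s=shot('wrist','z')
M=R.from_quat(s['orientation']).as_matrix(); print('toolx az',np.degrees(np.arctan2(M[1,0],M[0,0])))
c=rectify(im,C,555,645,-240,-130,14,6)
cv2.imwrite('pics/z2.png',c[:,:,::-1])
print('cam',-C[1].T@C[2])
E
```

```text
[ 0.42  0.41 -3.87]
time: 23.45
tcp_pos: [697.6, -173.7, 192.0]
orientation: [-0.706, 0.017, -0.017, 0.708]
contact_force: [0.0, 0.7, 0.6]
finger_gap: 42.2
toolx az -2.7334493901533587
cam [ 615.43747544 -169.67212084  387.733299  ]
```

View pics/z2.png

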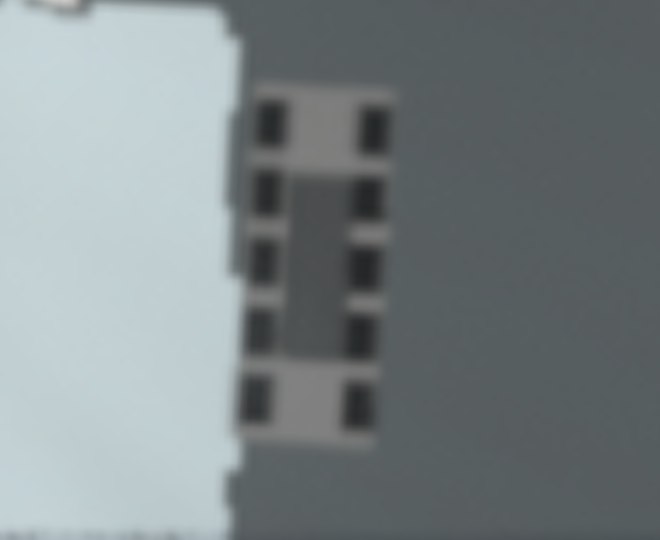

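```bash
python3 - <<'E'
from h import *
s=monitor.sense()
print(delta(s,(600.8,-182.5,60)).round(2))
E
python3 -m jog '[[0.45,[-1,0.6,0.1],[0,0,0]],[0.45,[-1.9,1.4,0.1],[0,0.1,0]],[0.45,[-1.92,2,0.08],[0,0.1,0]],[0.45,[-1.92,2.6,0.08],[0,0.1,0]],[0.45,[-1.92,2.6,0.08],[0,0.1,0]],[0.45,[-1.92,2.6,0.08],[0,0.1,0]]]'
python3 - <<'E'
from h import *
im,C,s=shot('wrist','aa')
print(delta(s,(600.8,-182.5,0)).round(2))
E
```

```text
[-1.93  2.64 -0.27]
time: 24.1
tcp_pos: [602.8, -167.1, 62.8]
orientation: [-0.707, 0.02, -0.021, 0.707]
contact_force: [-0.3, -0.1, 0.8]
finger_gap: 41.6
[-0.02  1.26 -0.31]
```

View pics/aa.png

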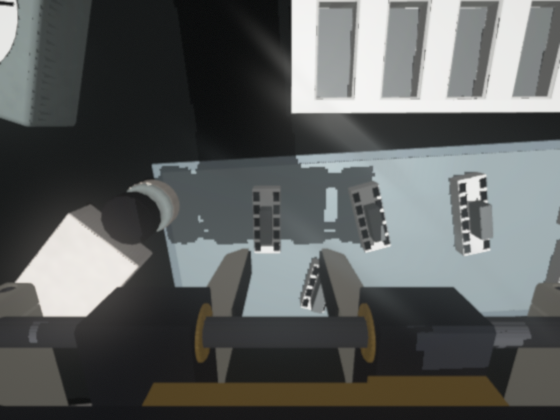

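```bash
python3 -m jog '[[0.45,[-0.02,0.2,-0.31],[0,0,0]],[0.45,[-0.02,0.2,-0.31],[0,0,0]],[0.45,[-0.02,0.2,-0.31],[0,0,0]]]'
python3 - <<'E'
from h import *
im,C,s=shot('wrist','ab')
cv2.imwrite('pics/ab.png',im[150:330,150:430,::-1].repeat(2,0).repeat(2,1))
print(delta(s,(600.8,-182.5,0)).round(2))
E
```

```text
time: 24.45
tcp_pos: [599.6, -186.0, 52.0]
orientation: [0.707, -0.022, 0.023, -0.706]
contact_force: [0.1, 0.3, 0.8]
finger_gap: 41.8
[0.02 1.04 0.07]
```

View pics/ab.png

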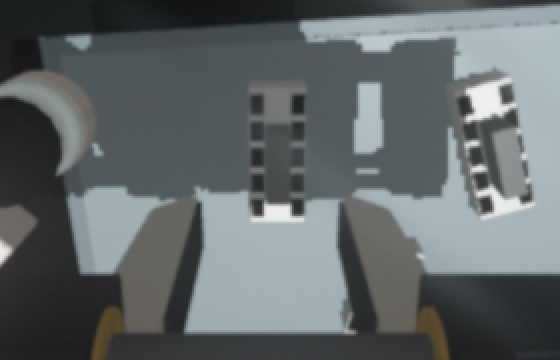

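```bash
python3 -m jog '[[0.45,[0.02,0.4,0.07],[0,0,0]],[0.45,[0.02,0.8,0.07],[0,0,0]],[0.45,[0.02,1,0.07],[0,0,0]],[0.45,[0.02,1.04,0.07],[0,0,0]],[0.45,[0.02,1.04,0.07],[0,0,0]]]'
python3 -m jog '[[0,[0,0,0],[0,0,0]],[0,[0,0,0],[0,0,0]],[0,[0,0,0],[0,0,0]],[0,[0,0,0],[0,0,0]],[0,[0,0,0],[0,0,0]],[0,[0,0,0],[0,0,0]],[0,[0,0,0],[0,0,0]],[0,[0,0,0],[0,0,0]]]'
python3 -m jog '[[0,[0,-0.5,0],[0,0,0]],[0,[0,-1,0],[0,0,0]],[0,[0,-1.6,0],[0,0,0]],[0,[0,-1.6,0],[0,0,0]],[0,[0,-1.6,0],[0,0,0]]]'
python3 - <<'E'
from h import *
im,C,s=shot('wrist','ac')
print(s['tcp_pos'],delta(s,(470.8,-121.3,80)).round(2))
im=cv2.resize(im[180:300,220:360],None,fx=5,fy=5,interpolation=cv2.INTER_CUBIC);cv2.imwrite('pics/ac.png',im[:,:,::-1])
E
```

```text
time: 25.0
tcp_pos: [601.1, -181.0, -0.0]
orientation: [-0.707, 0.022, -0.022, 0.707]
contact_force: [-0.1, 0.2, 0.6]
finger_gap: 41.7
time: 25.8
tcp_pos: [600.9, -181.2, 0.0]
orientation: [0.707, -0.022, 0.022, -0.707]
contact_force: [-0.5, -0.7, 2.1]
finger_gap: 8.3
time: 26.3
tcp_pos: [600.8, -180.8, 79.9]
orientation: [0.707, -0.022, 0.022, -0.707]
contact_force: [-0.1, -0.2, -0.6]
finger_gap: 8.2
[ 600.75409366 -180.81984978   79.90968792] [-2.67 -0.    1.03]
```

View pics/ac.png

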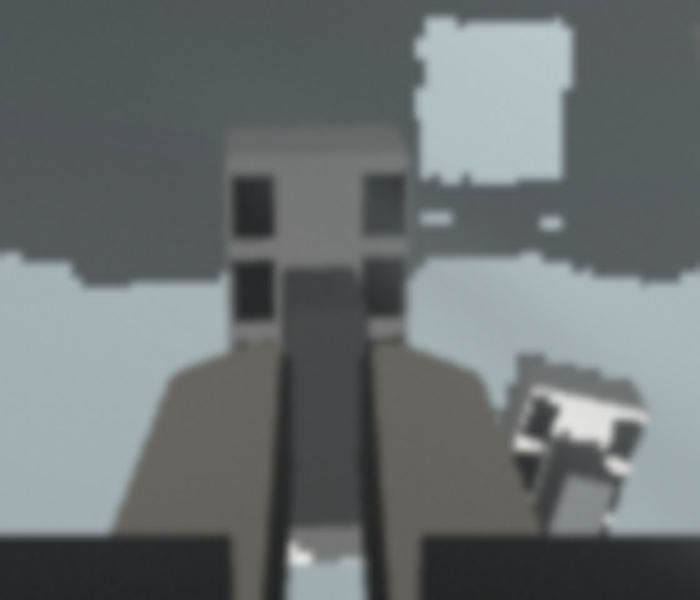

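Run:
```python
from h import *
s=monitor.sense();C=cam('wrist',s)
M=R.from_quat(s['orientation']).as_matrix()
for h in (14,15,16):
    for u in (226,408): print(h,(M.T@(back(C,(220+u/5,180+157/5),s['tcp_pos'][2]+h)[0]-s['tcp_pos'])).round(1))
for u in (230,400): print('bot',(M.T@(back(C,(220+u/5,180+128/5),s['tcp_pos'][2]+0)[0]-s['tcp_pos'])).round(1))
```

```text
14 [-28.8 -13.9 -12. ]
14 [-28.8 -13.9  11.5]
15 [-29.1 -14.9 -11.9]
15 [-29.1 -14.9  11.4]
16 [-29.4 -15.9 -11.9]
16 [-29.4 -15.9  11.3]
bot [-28.9   0.1 -12.3]
bot [-28.9   0.1  11.1]
```

```bash
python3 - <<'E'
from h import *
s=monitor.sense()
print(delta(s,(469.8,-121.2,80)).round(2))
E
python3 -m jog '[[0,[-0.8,0,0.3],[0,0,0]],[0,[-1.6,0,0.6],[0,0,0]],[0,[-2.4,0,0.9],[0,0,0]],[0,[-2.69,0,1.03],[0,0,0]],[0,[-2.69,0.5,1.03],[0,0,0]],[0,[-2.69,0.7,1.03],[0,0,0]],[0,[-2.69,0.7,1.03],[0,0,0]],[0,[-2.69,0.7,1.03],[0,0,0]]]'
python3 - <<'E'
from h import *
im,C,s=shot('wrist','ad')
M=R.from_quat(s['orientation']).as_matrix(); print('toolx az',np.degrees(np.arctan2(M[1,0],M[0,0])))
print(s['tcp_pos'],delta(s,(469.8,-121.2,30)).round(3))
c=rectify(im,C,400,530,-170,80,18,3.1);cv2.imwrite('pics/ad2.png',c[:,:,::-1])
im=cv2.resize(im[150:290,210:360],None,fx=5,fy=4,interpolation=cv2.INTER_CUBIC);cv2.imwrite('pics/ad.png',im[:,:,::-1])
E
```

```text
[-2.67 -0.02  1.03]
time: 27.15
tcp_pos: [469.8, -121.4, 44.3]
orientation: [-0.707, 0.022, -0.021, 0.707]
contact_force: [0.3, -0.7, 0.1]
finger_gap: 8.1
toolx az -3.525018996011621
[ 469.78129472 -121.36649783   44.25202531] [0.    0.285 0.003]
```

View pics/ad.png

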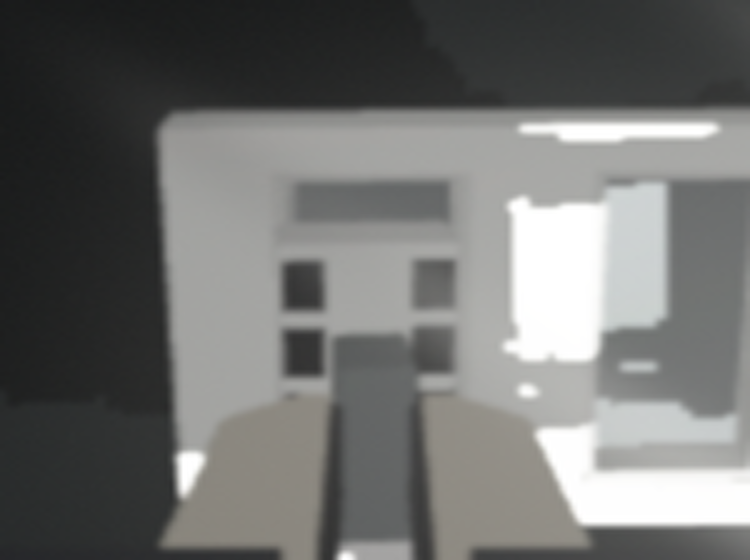

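View pics/ad2.png

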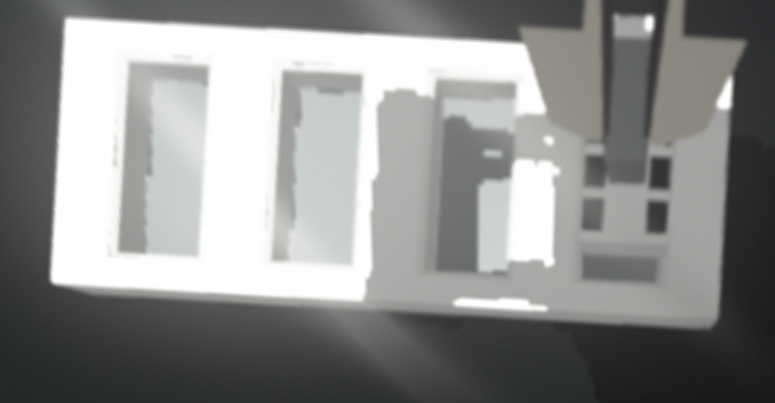

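Cassette and pocket line up across (369 vs 372 in the enlarged picture). Lowering in small steps.

```bash
python3 -m jog '[[0,[0,0.3,0],[0,0,0]],[0,[0,0.45,0],[0,0,0]],[0,[0,0.5,0],[0,0,0]],[0,[0,0.56,0],[0,0,0]],[0,[0,0.62,0],[0,0,0]],[0,[0,0.62,0],[0,0,0]]]'
python3 - <<'E'
from h import *
im,C,s=shot('wrist','ae')
print(s['tcp_pos'],s['contact_force'],s['ft_torque'])
im=cv2.resize(im[150:290,210:360],None,fx=5,fy=4,interpolation=cv2.INTER_CUBIC);cv2.imwrite('pics/ae.png',im[:,:,::-1])
E
```

```text
time: 27.8
tcp_pos: [469.7, -121.3, 13.7]
orientation: [0.707, -0.022, 0.022, -0.707]
contact_force: [-0.7, -0.5, -0.6]
finger_gap: 8.2
[ 469.69519659 -121.30077058   13.69097074] [-0.6658128  -0.53150095 -0.57100664] [ 0.0497888   0.02078952 -0.01602594]
```

View pics/ae.png

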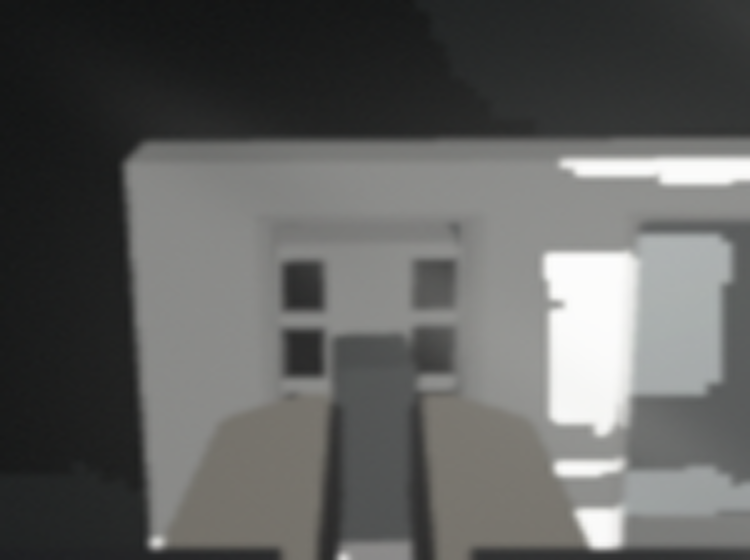

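It has entered the pocket without force. Continuing down to the floor.

```bash
python3 -m jog '[[0,[0,0.08,0],[0,0,0]],[0,[0,0.14,0],[0,0,0]],[0,[0,0.18,0],[0,0,0]],[0,[0,0.2,0],[0,0,0]]]'
python3 -m jog '[[0,[0,0.02,0],[0,0,0]],[0,[0,0.04,0],[0,0,0]],[0,[0,0.04,0],[0,0,0]]]'
```

```text
time: 28.25
tcp_pos: [469.7, -121.7, 3.8]
orientation: [0.707, -0.022, 0.022, -0.707]
contact_force: [-1.6, -1.3, 6.0]
finger_gap: 8.3
time: 28.55
tcp_pos: [469.7, -122.9, 3.2]
orientation: [0.708, -0.022, 0.022, -0.706]
contact_force: [-2.5, -2.6, 12.8]
finger_gap: 8.8
```

```bash
python3 -m jog '[[0.4,[0,0,0],[0,0,0]],[0.4,[0,0,0],[0,0,0]],[0.4,[0,0,0],[0,0,0]],[0.4,[0,-0.6,0],[0,0,0]],[0.4,[0,-1.2,0],[0,0,0]],[0.4,[0.7,-2,0],[0,0,0]],[0.4,[1.6,-2.4,0],[0,0,0]],[0.4,[1.6,-2.4,0],[0,0,0]],[0.4,[1.6,-2.4,0],[0,0,0]]]'
python3 - <<'E'
from h import *
im,C,s=shot('wrist','af')
c=rectify(im,C,400,640,-200,80,18,2.4);cv2.imwrite('pics/af2.png',c[:,:,::-1])
print(s['tcp_pos'],'cam',-C[1].T@C[2])
E
```

```text
time: 29.45
tcp_pos: [550.1, -125.9, 121.6]
orientation: [-0.707, 0.021, -0.022, 0.707]
contact_force: [0.1, 0.2, -0.6]
finger_gap: 37.1
[ 550.11959677 -125.86863387  121.61238695] cam [ 467.99551345 -120.25871766  317.34264695]
```

View pics/af2.png

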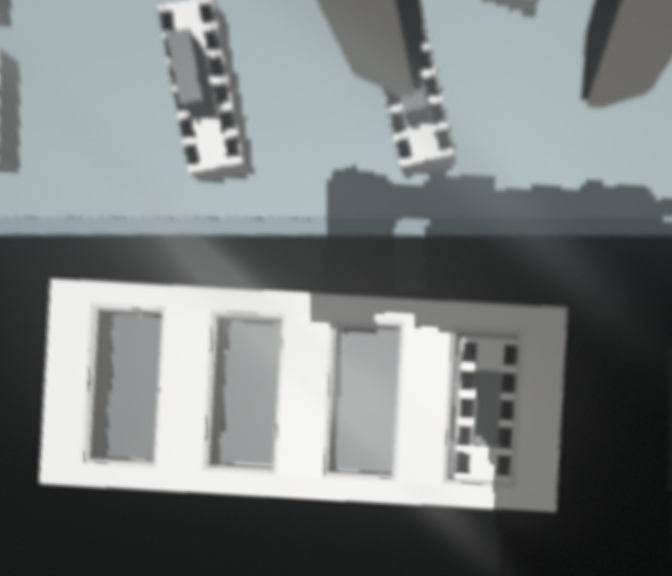

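View pics/af.png

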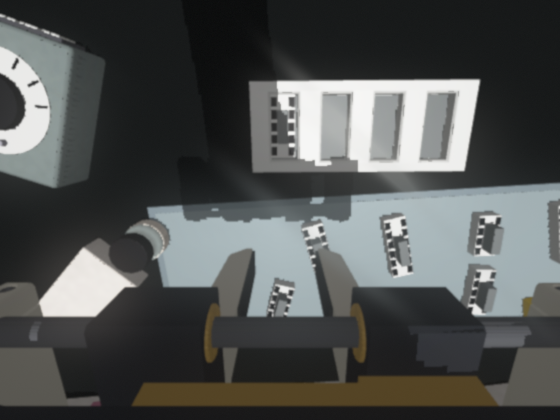

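It is seated in the −y pocket. I'll press on the tab with shut fingers to confirm it is home.

```bash
python3 -m jog '[[0,[-0.8,0,0],[0,0,0]],[0,[-1.6,0,0.08],[0,0,0]],[0,[-1.6,0.8,0.08],[0,0,0]],[0,[-1.6,1.4,0.08],[0,0,0]],[0,[-1.6,1.8,0.08],[0,0,0]],[0,[-1.6,1.9,0.08],[0,0,0]],[0,[-1.6,1.9,0.08],[0,0,0]],[0,[-1.6,1.9,0.08],[0,0,0]]]'
python3 -m jog '[[0,[0,0.1,0],[0,0,0]],[0,[0,0.16,0],[0,0,0]],[0,[0,0.16,0],[0,0,0]]]'
```

```text
time: 30.3
tcp_pos: [469.8, -117.3, 27.2]
orientation: [0.707, -0.022, 0.022, -0.707]
contact_force: [0.8, -0.0, 0.3]
finger_gap: 0.4
time: 30.6
tcp_pos: [469.8, -117.4, 18.7]
orientation: [0.707, -0.022, 0.022, -0.707]
contact_force: [0.8, 1.0, 0.2]
finger_gap: 0.7
```

```bash
python3 -m jog '[[0,[0,0,-0.08],[0,0,0]],[0,[0,0.04,-0.08],[0,0,0]],[0,[0,0.08,-0.08],[0,0,0]],[0,[0,0.08,-0.08],[0,0,0]]]'
python3 -m jog '[[0,[0,0.02,0],[0,0,0]],[0,[0,0.04,0],[0,0,0]],[0,[0,0.04,0],[0,0,0]]]'
python3 -m jog '[[0,[0,0.02,0],[0,0,0]],[0,[0,0.04,0],[0,0,0]],[0,[0,0.04,0],[0,0,0]]]'
```

```text
time: 31.0
tcp_pos: [469.5, -121.3, 14.5]
orientation: [-0.707, 0.022, -0.022, 0.707]
contact_force: [-0.4, 0.1, 0.1]
finger_gap: 0.3
time: 31.3
tcp_pos: [469.6, -121.2, 12.6]
orientation: [-0.707, 0.022, -0.022, 0.707]
contact_force: [-0.2, 0.3, 1.4]
finger_gap: 0.5
time: 31.6
tcp_pos: [469.6, -121.3, 10.6]
orientation: [0.707, -0.022, 0.022, -0.707]
contact_force: [-0.5, -0.2, 0.2]
finger_gap: 0.7
```

```bash
python3 -m jog '[[0,[0,0.02,0],[0,0,0]],[0,[0,0.04,0],[0,0,0]],[0,[0,0.04,0],[0,0,0]]]'
python3 -m jog '[[0,[0,0.02,0],[0,0,0]],[0,[0,0.04,0],[0,0,0]],[0,[0,0.04,0],[0,0,0]]]'
```

```text
time: 31.9
tcp_pos: [469.6, -121.3, 8.6]
orientation: [-0.707, 0.022, -0.022, 0.707]
contact_force: [1.1, 0.6, -0.2]
finger_gap: 0.8
time: 32.2
tcp_pos: [469.6, -121.3, 6.6]
orientation: [0.707, -0.022, 0.022, -0.707]
contact_force: [-0.1, -0.8, -0.2]
finger_gap: 0.4
```

```bash
python3 -m jog '[[0,[0,0.02,0],[0,0,0]],[0,[0,0.04,0],[0,0,0]],[0,[0,0.04,0],[0,0,0]]]'
python3 - <<'E'
from h import *
im,C,s=shot('wrist','ag')
im=cv2.resize(im[150:290,210:360],None,fx=5,fy=4,interpolation=cv2.INTER_CUBIC);cv2.imwrite('pics/ag.png',im[:,:,::-1])
print(s['contact_force'],s['finger_gap'])
E
```

```text
time: 32.5
tcp_pos: [469.8, -121.3, 5.0]
orientation: [0.707, -0.022, 0.022, -0.707]
contact_force: [0.3, -0.6, 2.5]
finger_gap: 0.5
[ 0.31381978 -0.64140704  2.46936604] 0.5411357468968165
```

View pics/ag.png

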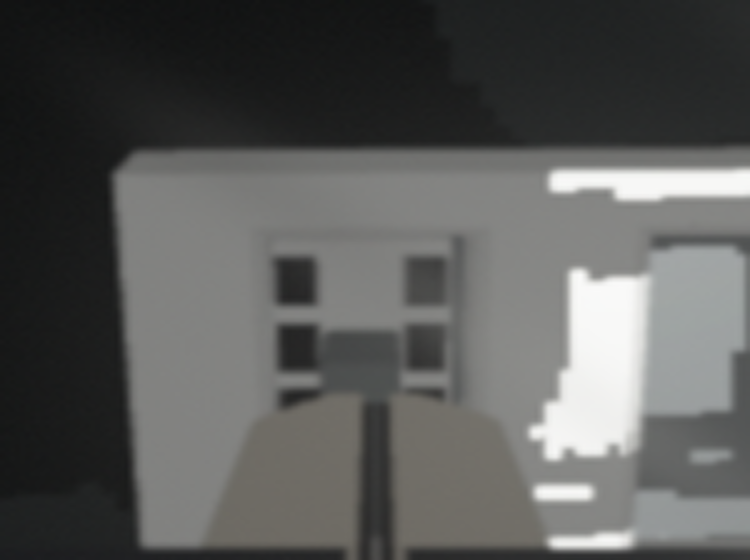

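```bash
python3 -m jog '[[0,[0,0.03,0],[0,0,0]],[0,[0,0.06,0],[0,0,0]],[0,[0,0.06,0],[0,0,0]]]'
python3 -m jog '[[0,[0,0.03,0],[0,0,0]],[0,[0,0.06,0],[0,0,0]],[0,[0,0.06,0],[0,0,0]]]'
```

```text
time: 32.85
tcp_pos: [469.8, -121.4, 4.8]
orientation: [0.707, -0.021, 0.022, -0.706]
contact_force: [-5.8, 0.9, 27.7]
finger_gap: 0.5
time: 33.15
tcp_pos: [469.9, -121.5, 4.6]
orientation: [0.708, -0.021, 0.022, -0.706]
contact_force: [-9.9, 2.1, 52.4]
finger_gap: 0.2
```

Stiff at 4.6–4.8, so it is firmly home. Lifting and moving on to the next one (603,−91).

```bash
python3 - <<'E'
from h import *
s=monitor.sense()
print(delta(s,(684,-75,165)).round(2))
E
python3 -m jog '[[0,[0,-0.5,0],[0,0,0]],[0,[0,-1.5,0],[0,0,0]],[0.45,[1,-2.5,0.3],[0,0,0]],[0.45,[2,-3.2,0.6],[0,-1,0]],[0.45,[3,-3.2,0.8],[0,-2,0]],[0.45,[4.22,-3.2,1.19],[0,-3,0]],[0.45,[4.22,-3.2,1.19],[0,-3,0]],[0.45,[4.22,-3.2,1.19],[0,-3,0]],[0.45,[4.22,-3.2,1.19],[0,-3,0]]]'
python3 - <<'E'
from h import *
im,C,s=shot('wrist','ah')
M=R.from_quat(s['orientation']).as_matrix(); print('toolx az',np.degrees(np.arctan2(M[1,0],M[0,0])),s['tcp_pos'])
c=rectify(im,C,555,645,-150,-40,14,6)
cv2.imwrite('pics/ah2.png',c[:,:,::-1])
E
```

```text
[ 4.22 -3.2   1.18]
time: 34.05
tcp_pos: [683.6, -74.2, 157.2]
orientation: [-0.703, -0.07, 0.072, 0.704]
contact_force: [-0.5, -0.5, -0.7]
finger_gap: 41.7
toolx az 11.540326621118439 [683.57599435 -74.24909658 157.24353868]
```

View pics/ah2.png

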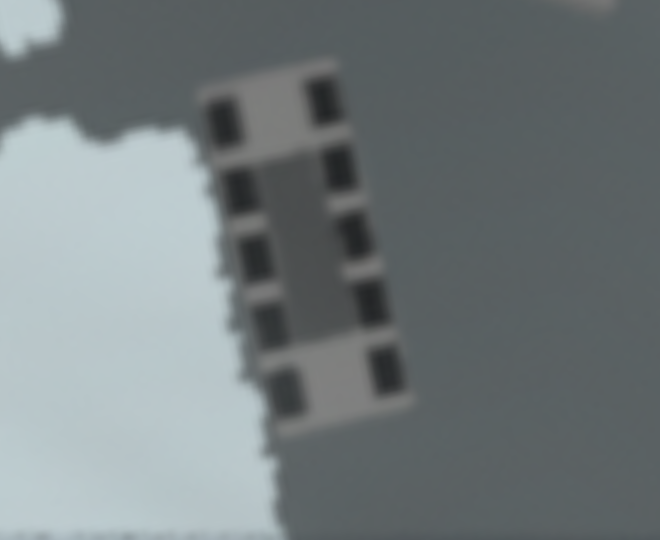

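Run:
```python
from h import *
s=monitor.sense()
print(delta(s,(604.2,-91.2,50)).round(2))
```

```text
[-1.6   2.16 -0.  ]
```

```bash
python3 -m jog '[[0.45,[-0.8,0.6,0],[0,-0.3,0]],[0.45,[-1.6,1.2,0],[0,-0.3,0]],[0.45,[-1.6,1.8,0],[0,-0.3,0]],[0.45,[-1.6,2.16,0],[0,-0.3,0]],[0.45,[-1.6,2.16,0],[0,-0.3,0]],[0.45,[-1.6,2.16,0],[0,-0.3,0]]]'
python3 - <<'E'
from h import *
im,C,s=shot('wrist','ai')
cv2.imwrite('pics/ai.png',im[150:330,150:430,::-1].repeat(2,0).repeat(2,1))
M=R.from_quat(s['orientation']).as_matrix(); print('toolx az',np.degrees(np.arctan2(M[1,0],M[0,0])),s['tcp_pos'])
print(delta(s,(604.2,-91.2,-6)).round(2))
E
```

```text
time: 34.7
tcp_pos: [605.1, -91.5, 51.5]
orientation: [0.703, 0.08, -0.08, -0.702]
contact_force: [0.6, 0.4, 0.6]
finger_gap: 41.9
toolx az 12.939690743772184 [605.06200596 -91.48475239  51.51179256]
[-0.02  1.15  0.01]
```

View pics/ai.png

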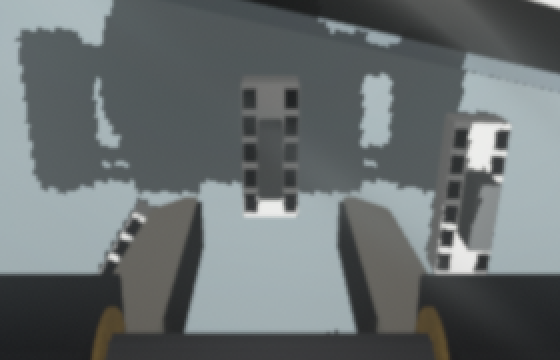

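Centred and aligned. Going down and gripping.

```bash
python3 -m jog '[[0.45,[-0.02,0.5,0.01],[0,0,0]],[0.45,[-0.02,0.9,0.01],[0,0,0]],[0.45,[-0.02,1.05,0.01],[0,0,0]],[0.45,[-0.02,1.13,0.01],[0,0,0]],[0.45,[-0.02,1.13,0.01],[0,0,0]]]'
python3 -m jog '[[0,[0,0,0],[0,0,0]],[0,[0,0,0],[0,0,0]],[0,[0,0,0],[0,0,0]],[0,[0,0,0],[0,0,0]],[0,[0,0,0],[0,0,0]],[0,[0,0,0],[0,0,0]],[0,[0,0,0],[0,0,0]],[0,[0,0,0],[0,0,0]]]'
python3 -m jog '[[0,[0,-0.5,0],[0,0,0]],[0,[0,-1,0],[0,0,0]],[0,[0,-1.6,0],[0,0,0]],[0,[0,-1.6,0],[0,0,0]],[0,[0,-1.6,0],[0,0,0]]]'
python3 - <<'E'
from h import *
im,C,s=shot('wrist','aj')
print(s['tcp_pos'],delta(s,(473.6,-71.5,75)).round(2))
im=cv2.resize(im[180:300,220:360],None,fx=5,fy=5,interpolation=cv2.INTER_CUBIC);cv2.imwrite('pics/aj.png',im[:,:,::-1])
E
```

```text
time: 35.25
tcp_pos: [605.1, -90.5, -5.1]
orientation: [0.703, 0.08, -0.08, -0.702]
contact_force: [-0.3, 0.4, 0.3]
finger_gap: 42.0
time: 36.05
tcp_pos: [604.6, -90.6, -5.6]
orientation: [0.703, 0.08, -0.08, -0.702]
contact_force: [-0.5, -0.0, 1.7]
finger_gap: 9.6
time: 36.55
tcp_pos: [604.4, -90.5, 74.5]
orientation: [0.703, 0.08, -0.08, -0.702]
contact_force: [-0.2, -0.4, -1.0]
finger_gap: 9.8
[604.43331949 -90.54069114  74.47082567] [-2.46 -0.01  0.96]
```

View pics/aj.png

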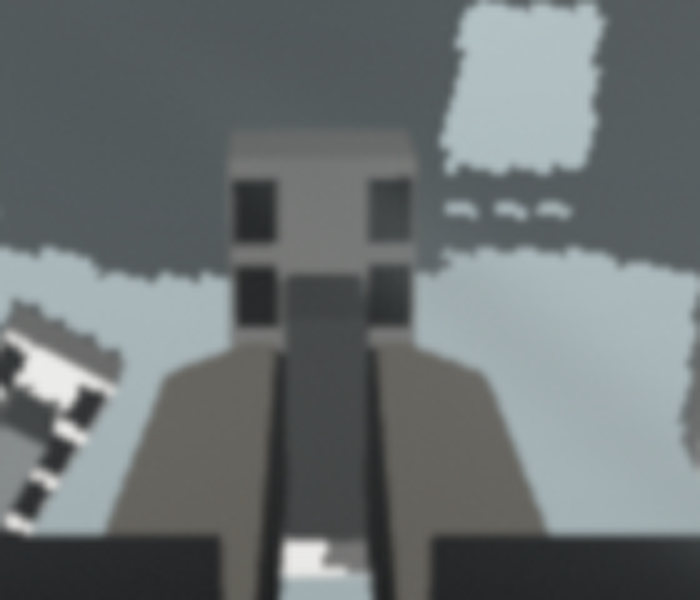

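Run:
```python
from h import *
s=monitor.sense();C=cam('wrist',s)
M=R.from_quat(s['orientation']).as_matrix()
for h,r in ((20,163),(21,163),(6,130)):
    for u in (229,413): print(h,(M.T@(back(C,(220+u/5,180+r/5),s['tcp_pos'][2]+h)[0]-s['tcp_pos'])).round(1))
```

```text
20 [-29.6 -20.  -11. ]
20 [-29.6 -19.9  12. ]
21 [-29.9 -21.  -10.9]
21 [-29.9 -20.9  11.9]
6 [-30.   -6.  -11.8]
6 [-30.   -5.9  12.8]
```

Run:
```python
from h import *
s=monitor.sense()
print(delta(s,(473.3,-72,38)).round(2))
```

```text
[-2.45  0.71  0.95]
```

```bash
python3 -m jog '[[0,[-0.8,0,0.3],[0,1,0]],[0,[-1.6,0,0.6],[0,2,0]],[0,[-2.45,0,0.95],[0,3.2,0]],[0,[-2.45,0.2,0.95],[0,3.2,0]],[0,[-2.45,0.71,0.95],[0,3.24,0]],[0,[-2.45,0.71,0.95],[0,3.24,0]],[0,[-2.45,0.71,0.95],[0,3.24,0]],[0,[-2.45,0.71,0.95],[0,3.24,0]]]'
python3 - <<'E'
from h import *
im,C,s=shot('wrist','ak')
M=R.from_quat(s['orientation']).as_matrix(); print('toolx az',np.degrees(np.arctan2(M[1,0],M[0,0])),s['tcp_pos'],delta(s,(473.3,-72,20)).round(3))
im=cv2.resize(im[150:290,210:360],None,fx=5,fy=4,interpolation=cv2.INTER_CUBIC);cv2.imwrite('pics/ak.png',im[:,:,::-1])
E
```

```text
time: 37.4
tcp_pos: [475.1, -71.8, 39.0]
orientation: [-0.707, 0.02, -0.02, 0.707]
contact_force: [-0.3, 1.4, -0.1]
finger_gap: 9.3
toolx az -3.2093997607961673 [475.07152507 -71.78218963  38.95062998] [-0.035  0.379 -0.006]
```

View pics/ak.png

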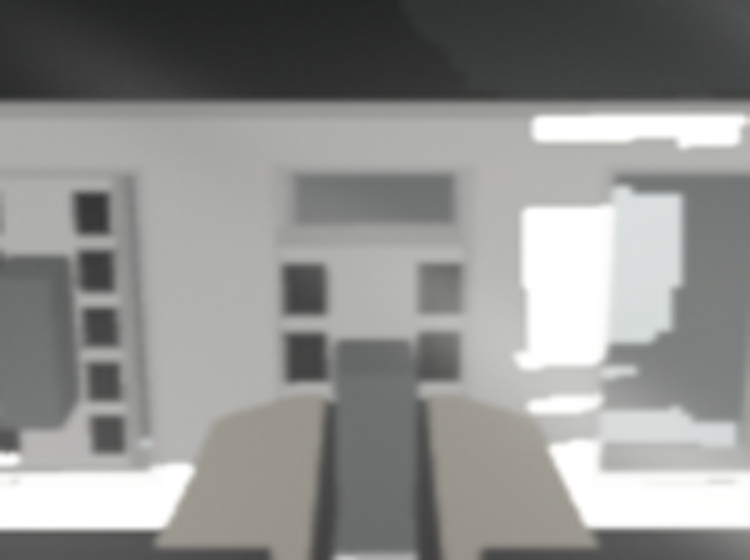

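```bash
python3 -m jog '[[0,[-0.03,0.2,0],[0,0,0]],[0,[-0.03,0.4,0],[0,0,0]],[0,[-0.03,0.48,0],[0,0,0]],[0,[-0.03,0.48,0],[0,0,0]],[0,[-0.03,0.48,0],[0,0,0]]]'
python3 - <<'E'
from h import *
im,C,s=shot('wrist','al')
print(s['tcp_pos'],s['contact_force'],delta(s,(473.3,-72,20)).round(3))
im=cv2.resize(im[150:290,210:360],None,fx=5,fy=4,interpolation=cv2.INTER_CUBIC);cv2.imwrite('pics/al.png',im[:,:,::-1])
E
```

```text
time: 37.95
tcp_pos: [472.9, -71.6, 14.6]
orientation: [0.707, -0.02, 0.02, -0.707]
contact_force: [0.2, -0.4, -0.5]
finger_gap: 9.7
[472.8588348  -71.64016524  14.5648826 ] [ 0.24417514 -0.36489106 -0.51536425] [ 0.009 -0.109 -0.007]
```

View pics/al.png

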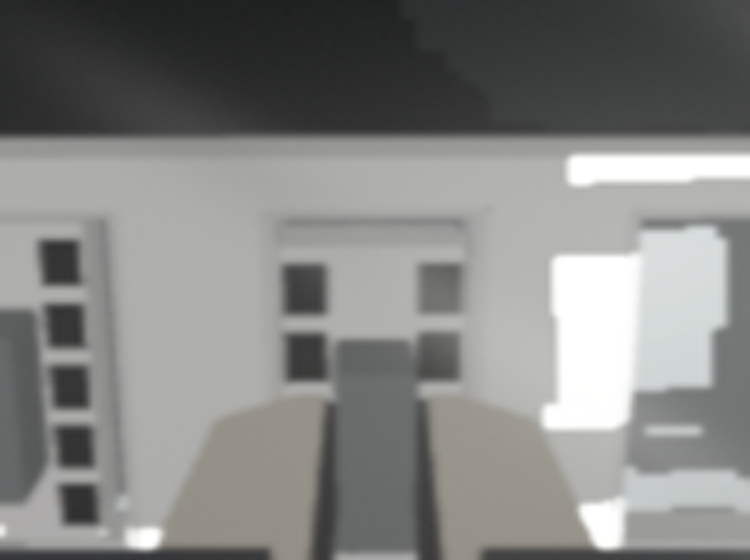

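```bash
python3 -m jog '[[0,[0,0.06,0],[0,0,0]],[0,[0,0.12,0],[0,0,0]],[0,[0,0.12,0],[0,0,0]]]'
python3 -m jog '[[0,[0,0.06,0],[0,0,0]],[0,[0,0.1,0],[0,0,0]],[0,[0,0.1,0],[0,0,0]]]'
python3 -m jog '[[0,[0,0.04,0],[0,0,0]],[0,[0,0.08,0],[0,0,0]],[0,[0,0.08,0],[0,0,0]]]'
```

```text
time: 38.3
tcp_pos: [473.3, -71.7, 8.6]
orientation: [-0.707, 0.02, -0.02, 0.707]
contact_force: [0.1, -0.6, -0.5]
finger_gap: 9.4
time: 38.6
tcp_pos: [473.3, -71.7, 3.6]
orientation: [-0.707, 0.02, -0.02, 0.707]
contact_force: [0.6, 0.3, -0.1]
finger_gap: 9.8
time: 38.9
tcp_pos: [473.3, -71.7, -0.4]
orientation: [-0.707, 0.02, -0.02, 0.707]
contact_force: [1.4, -0.4, -0.7]
finger_gap: 9.3
```

```bash
python3 -m jog '[[0,[0,0.03,0],[0,0,0]],[0,[0,0.05,0],[0,0,0]],[0,[0,0.06,0],[0,0,0]]]'
python3 -m jog '[[0.4,[0,0,0],[0,0,0]],[0.4,[0,0,0],[0,0,0]],[0.4,[0,0,0],[0,0,0]],[0.4,[0,-0.4,0],[0,0,0]],[0,[0,-0.8,0],[0,0,0]],[0,[0,-0.8,0],[0,0,0]],[0,[0,-0.8,0],[0,0,0]],[0,[0,-0.8,0],[0,0,0]],[0,[0,-0.8,0],[0,0,0]],[0,[0,-0.4,0],[0,0,0]],[0,[0,-0.2,0],[0,0,0]],[0,[0,-0.2,0],[0,0,0]]]'
```

```text
time: 39.2
tcp_pos: [473.4, -72.2, -2.0]
orientation: [0.707, -0.02, 0.02, -0.706]
contact_force: [-0.7, -1.3, 15.0]
finger_gap: 9.5
time: 40.4
tcp_pos: [472.2, -71.5, 5.6]
orientation: [-0.707, 0.021, -0.019, 0.707]
contact_force: [-0.2, -0.2, 0.1]
finger_gap: 0.4
```

```bash
python3 -m jog '[[0,[0,0.03,0],[0,0,0]],[0,[0,0.06,0],[0,0,0]],[0,[0,0.06,0],[0,0,0]]]'
python3 -m jog '[[0,[0,-0.5,0],[0,0,0]],[0.45,[0.5,-1.4,0.3],[0,0,0]],[0.45,[1.5,-2.2,1],[0,0,0]],[0.45,[2.5,-2.8,2],[0,0,0]],[0.45,[3.5,-3,2.8],[0,0,0]],[0.45,[5.5,-3.2,3.6],[0,0,0]],[0.45,[5.5,-3.2,3.6],[0,0,0]],[0.45,[5.5,-3.2,3.6],[0,0,0]],[0.45,[5.5,-3.2,3.6],[0,0,0]]]'
python3 - <<'E'
from h import *
im,C,s=shot('wrist','am')
M=R.from_quat(s['orientation']).as_matrix(); print('toolx az',np.degrees(np.arctan2(M[1,0],M[0,0])),s['tcp_pos'])
c=rectify(im,C,620,720,40,150,14,6)
cv2.imwrite('pics/am2.png',c[:,:,::-1])
E
```

```text
time: 40.7
tcp_pos: [472.7, -71.6, 4.9]
orientation: [0.707, -0.02, 0.02, -0.707]
contact_force: [-2.0, 0.1, 11.6]
finger_gap: 0.6
time: 41.6
tcp_pos: [759.9, 96.1, 163.1]
orientation: [-0.706, 0.019, -0.019, 0.708]
contact_force: [-0.0, -0.4, -0.4]
finger_gap: 41.4
toolx az -3.0795961953796094 [759.85593465  96.08171279 163.06790566]
```

View pics/am2.png

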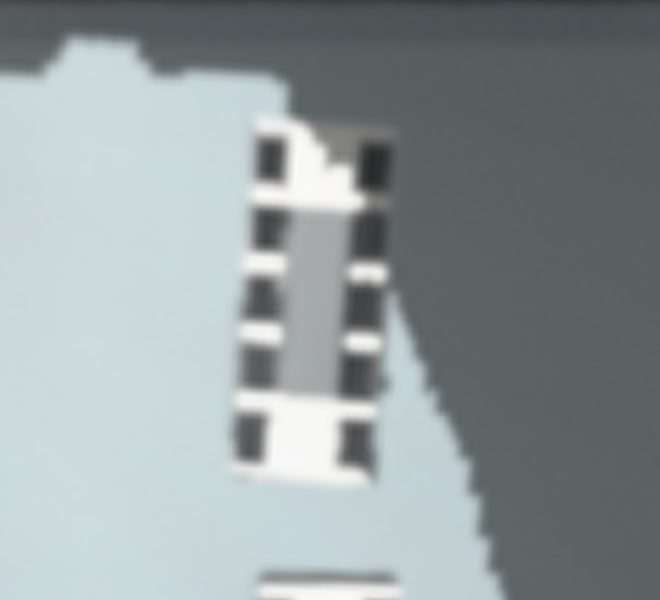

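View pics/am.png

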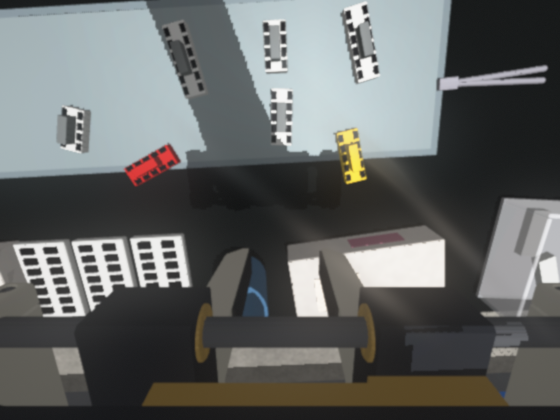

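Run:
```python
from h import *
s=monitor.sense()
print(delta(s,(670.4,97.4,50)).round(2))
```

```text
[-1.82  2.24 -0.1 ]
```

```bash
python3 -m jog '[[0.45,[-0.9,0.6,-0.05],[0,0,0]],[0.45,[-1.8,1.2,-0.1],[0,0.1,0]],[0.45,[-1.82,1.8,-0.1],[0,0.1,0]],[0.45,[-1.82,2.24,-0.1],[0,0.1,0]],[0.45,[-1.82,2.24,-0.1],[0,0.1,0]],[0.45,[-1.82,2.24,-0.1],[0,0.1,0]],[0.45,[-1.82,2.24,-0.1],[0,0.1,0]]]'
python3 - <<'E'
from h import *
im,C,s=shot('wrist','an')
cv2.imwrite('pics/an.png',im[150:330,150:430,::-1].repeat(2,0).repeat(2,1))
M=R.from_quat(s['orientation']).as_matrix(); print('toolx az',np.degrees(np.arctan2(M[1,0],M[0,0])),s['tcp_pos'])
print(delta(s,(670.4,97.4,-6)).round(2))
E
```

```text
time: 42.35
tcp_pos: [667.9, 92.9, 53.4]
orientation: [-0.706, 0.022, -0.024, 0.707]
contact_force: [-0.1, -0.6, 0.6]
finger_gap: 42.0
toolx az -3.7377599642692276 [667.9250037   92.8665501   53.44255341]
[0.04 1.19 0.09]
```

View pics/an.png

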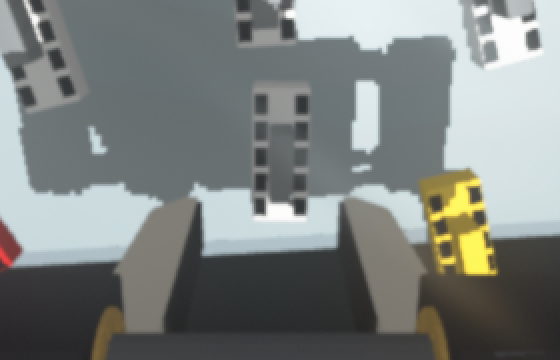

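```bash
python3 -m jog '[[0.45,[0.04,0.1,0.09],[0,0,0]],[0.45,[0.04,0.5,0.09],[0,0,0]],[0.45,[0.04,0.6,0.09],[0,0,0]],[0.45,[0.04,0.6,0.09],[0,0,0]],[0.45,[0.04,0.6,0.09],[0,0,0]]]'
python3 - <<'E'
from h import *
s=monitor.sense();print(s['tcp_pos'],delta(s,(670.4,97.4,-6)).round(2))
E
```

```text
time: 42.9
tcp_pos: [669.2, 97.2, 22.2]
orientation: [-0.707, 0.023, -0.023, 0.707]
contact_force: [0.5, 0.1, 0.3]
finger_gap: 42.0
[669.24520936  97.24510319  22.2463018 ] [0.02 0.56 0.  ]
```

```bash
python3 -m jog '[[0.45,[0.02,0.3,0],[0,0,0]],[0.45,[0.02,0.5,0],[0,0,0]],[0.45,[0.02,0.55,0],[0,0,0]],[0.45,[0.02,0.55,0],[0,0,0]]]'
python3 -m jog '[[0,[0,0,0],[0,0,0]],[0,[0,0,0],[0,0,0]],[0,[0,0,0],[0,0,0]],[0,[0,0,0],[0,0,0]],[0,[0,0,0],[0,0,0]],[0,[0,0,0],[0,0,0]],[0,[0,0,0],[0,0,0]],[0,[0,0,0],[0,0,0]]]'
python3 -m jog '[[0,[0,-0.5,0],[0,0,0]],[0,[0,-1,0],[0,0,0]],[0,[0,-1.6,0],[0,0,0]],[0,[0,-1.6,0],[0,0,0]],[0,[0,-1.6,0],[0,0,0]]]'
python3 - <<'E'
from h import *
im,C,s=shot('wrist','ao')
print(s['tcp_pos'],delta(s,(476.4,-21.5,75)).round(2))
im=cv2.resize(im[180:300,220:360],None,fx=5,fy=5,interpolation=cv2.INTER_CUBIC);cv2.imwrite('pics/ao.png',im[:,:,::-1])
E
```

```text
time: 43.3
tcp_pos: [669.0, 96.8, -6.9]
orientation: [0.707, -0.024, 0.022, -0.707]
contact_force: [0.5, -0.4, 0.5]
finger_gap: 41.5
time: 44.1
tcp_pos: [669.9, 97.1, -5.6]
orientation: [-0.707, 0.023, -0.023, 0.707]
contact_force: [0.1, 0.3, 2.1]
finger_gap: 9.9
time: 44.6
tcp_pos: [669.7, 96.9, 74.4]
orientation: [0.707, -0.023, 0.023, -0.707]
contact_force: [-1.2, 0.5, -1.4]
finger_gap: 9.7
[669.71452865  96.94658509  74.40685082] [-3.7  -0.01 -2.61]
```

View pics/ao.png

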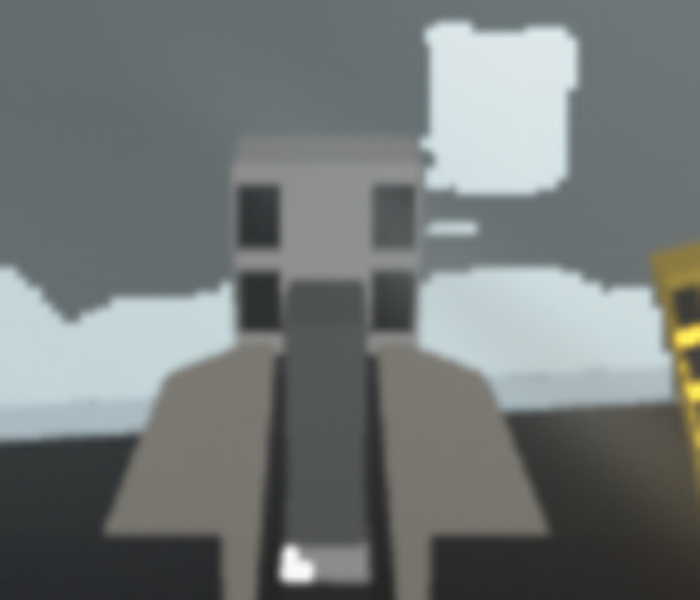

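```bash
python3 -m jog '[[0,[-0.8,0,-0.5],[0,0,0]],[0,[-1.6,0,-1.1],[0,0,0]],[0,[-2.4,0,-1.7],[0,0,0]],[0,[-3.2,0,-2.3],[0,-0.1,0]],[0,[-3.72,0,-2.63],[0,-0.1,0]],[0,[-3.72,0.4,-2.63],[0,-0.1,0]],[0,[-3.72,0.72,-2.63],[0,-0.1,0]],[0,[-3.72,0.72,-2.63],[0,-0.1,0]],[0,[-3.72,0.72,-2.63],[0,-0.1,0]],[0,[-3.72,0.72,-2.63],[0,-0.1,0]]]'
python3 - <<'E'
from h import *
im,C,s=shot('wrist','ap')
M=R.from_quat(s['orientation']).as_matrix(); print('toolx az',np.degrees(np.arctan2(M[1,0],M[0,0])),s['tcp_pos'],delta(s,(475.5,-22.3,15)).round(3))
im=cv2.resize(im[150:290,210:360],None,fx=5,fy=4,interpolation=cv2.INTER_CUBIC);cv2.imwrite('pics/ap.png',im[:,:,::-1])
E
```

```text
time: 45.65
tcp_pos: [475.9, -21.9, 38.4]
orientation: [-0.707, 0.02, -0.02, 0.707]
contact_force: [0.0, 0.3, -0.9]
finger_gap: 9.6
toolx az -3.1980785779009495 [475.86557321 -21.93541716  38.37097602] [-0.007  0.467 -0.008]
```

View pics/ap.png

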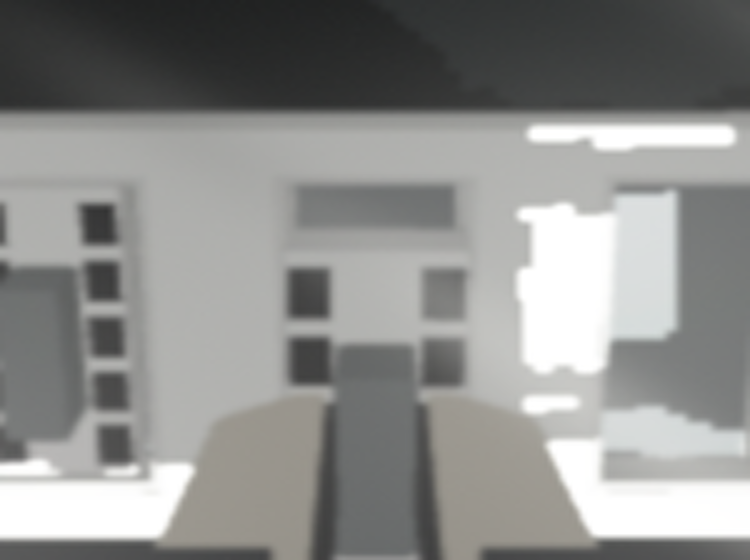

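Aligned (cassette 283–471, pocket mouth 282–472). Inserting.

```bash
python3 -m jog '[[0,[0,0.2,0],[0,0,0]],[0,[0,0.4,0],[0,0,0]],[0,[0,0.48,0],[0,0,0]],[0,[0,0.54,0],[0,0,0]],[0,[0,0.6,0],[0,0,0]],[0,[0,0.6,0],[0,0,0]]]'
python3 -m jog '[[0,[0,0.05,0],[0,0,0]],[0,[0,0.1,0],[0,0,0]],[0,[0,0.14,0],[0,0,0]],[0,[0,0.16,0],[0,0,0]]]'
```

```text
time: 46.3
tcp_pos: [475.2, -22.1, 7.8]
orientation: [0.707, -0.02, 0.019, -0.707]
contact_force: [-0.1, 0.5, -0.2]
finger_gap: 9.2
time: 46.7
tcp_pos: [475.4, -22.2, 0.0]
orientation: [0.707, -0.02, 0.02, -0.707]
contact_force: [-0.0, 0.4, -0.3]
finger_gap: 10.1
```

```bash
python3 -m jog '[[0,[0,0.03,0],[0,0,0]],[0,[0,0.05,0],[0,0,0]],[0,[0,0.07,0],[0,0,0]]]'
python3 -m jog '[[0.4,[0,0,0],[0,0,0]],[0.4,[0,0,0],[0,0,0]],[0.4,[0,0,0],[0,0,0]],[0.4,[0,-0.4,0],[0,0,0]],[0,[0,-0.8,0],[0,0,0]],[0,[0,-0.8,0],[0,0,0]],[0,[0,-0.8,0],[0,0,0]],[0,[0,-0.8,0],[0,0,0]],[0,[0,-0.8,0],[0,0,0]],[0,[0,-0.4,0],[0,0,0]],[0,[0,-0.2,0],[0,0,0]],[0,[0,-0.2,0],[0,0,0]]]'
python3 -m jog '[[0,[0,0.03,0],[0,0,0]],[0,[0,0.06,0],[0,0,0]],[0,[0,0.06,0],[0,0,0]]]'
```

```text
time: 47.0
tcp_pos: [475.7, -22.0, -1.8]
orientation: [0.707, -0.02, 0.02, -0.707]
contact_force: [-3.9, 0.4, 22.9]
finger_gap: 9.1
time: 48.2
tcp_pos: [474.9, -22.1, 5.6]
orientation: [0.707, -0.021, 0.019, -0.707]
contact_force: [0.4, -0.0, -0.5]
finger_gap: 0.6
time: 48.5
tcp_pos: [475.3, -22.1, 4.9]
orientation: [0.707, -0.02, 0.02, -0.707]
contact_force: [-2.3, -0.3, 11.6]
finger_gap: 0.7
```

All three press at the same height (4.8–4.9). Lifting clear for the final checks.

```bash
python3 -m jog '[[0,[0,-0.5,0],[0,0,0]],[0.3,[0,-1.5,0],[0,0,0]],[0.3,[0.6,-2.5,-0.4],[0,0,0]],[0.3,[1.2,-3.3,-0.6],[0,0,0]],[0.3,[1.7,-3.8,-0.6],[0,0,0]],[0.3,[1.7,-3.8,-0.6],[0,0,0]],[0.3,[1.7,-3.8,-0.6],[0,0,0]],[0.3,[1.7,-3.8,-0.6],[0,0,0]]]'
python3 - <<'E'
from h import *
im,C,s=shot('wrist','aq')
c=rectify(im,C,410,540,-170,80,18,3.1);cv2.imwrite('pics/aq2.png',c[:,:,::-1])
im,C,s=shot('top','aq_top');im,C,s=shot('scene','aq_scene')
print(s['finger_gap'],s['contact_force'])
E
```

```text
time: 49.3
tcp_pos: [556.6, -56.6, 192.1]
orientation: [0.707, -0.021, 0.018, -0.707]
contact_force: [-0.4, -0.2, -0.2]
finger_gap: 27.9
27.85798833013339 [-0.78506509  0.35596119  0.3613311 ]
```

View pics/aq2.png

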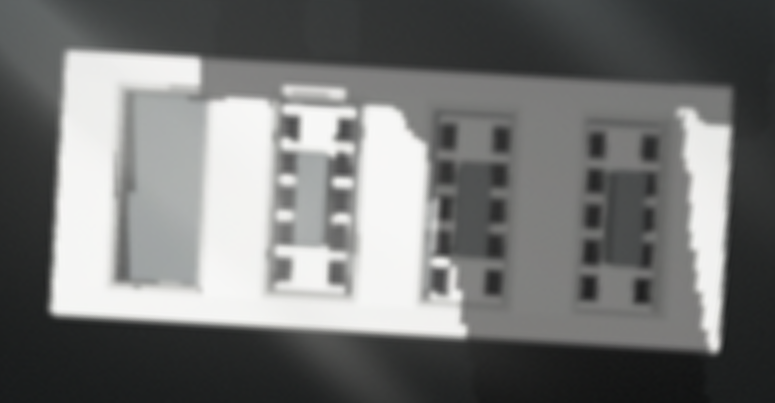

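View pics/aq.png

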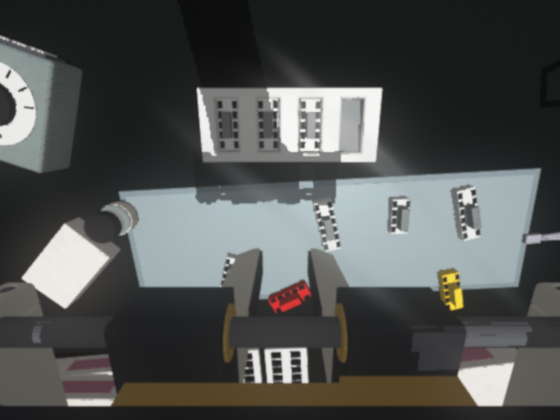

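View pics/aq_top.png

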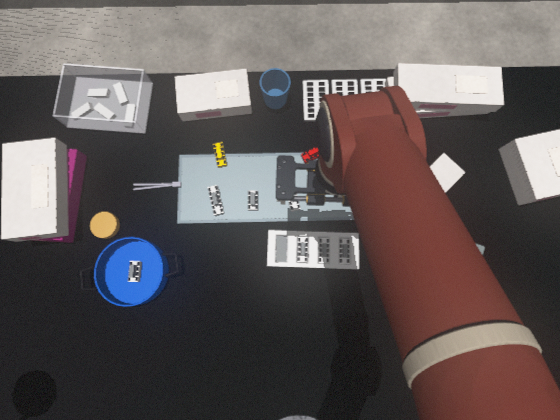

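View pics/aq_scene.png

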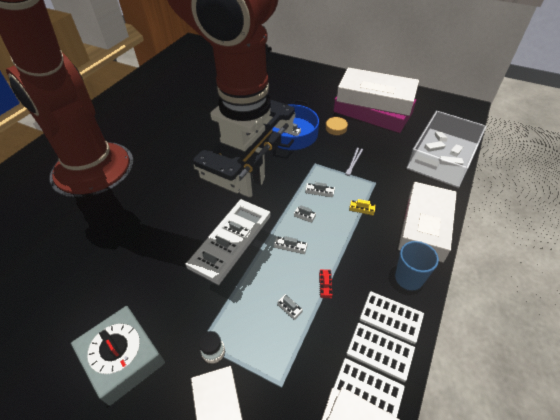

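The three goods sit inside their pockets (rectified picture, columns 313, 470, 618) and the left pocket is empty. The short is in the tub (top view 134,270), the pointer is on the mark, and the look-alikes and bystanders have not moved. Handing in.

```bash
python3 -c "
from bench import job
print(job.close_job())"
```

```text
the job is handed in; nothing more can be done
None
```

The job is done and handed in at about 49 s of the 210 s. It reports no verdict, so what follows rests on my own checks.

**What I did**
- **Counter:** I turned the reset knob counter-clockwise about 2.1 rad until the bar slipped in the pads at the stop.
- **Leftover short:** there was one in the tray. I put it in the blue tub.
- **60 mm cassettes:** all three from the mat went into pockets of their own. I pressed each one down on its tab.

**Last checks**
- **Knob:** the pointer is on the red mark, measured at −20° against −22° for the mark.
- **Cassettes:** all three stopped at the same tool height (4.6–4.9 mm) with the force rising stiffly. In the pictures each one lies inside its pocket mouth. I did not measure their heights directly.
- **Tub:** the short was seen upright near the centre.
- **Everything else:** the two 72 mm, the two 48 mm, the red and yellow look-alikes and the bystanders showed no visible movement. In the last top picture the arm hid the jar and part of the mat. The last scene and wrist pictures showed those.

**What disagreed or failed**
- **First knob grasp:** it missed. The real fingertips are about 25–29 mm above the reported TCP. I found this from the pictures and used lower TCP heights from then on.
- **Highest force:** pressing the first cassette reached 52 N at the wrist through the shut fingertips, under the 120 N limit. I pressed the other two more lightly, at up to about 23 N.

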